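# Load the stamp holder

## Task

Get the green stamp holder ready for pressing a copper border: lift the wooden spacer out of its channel into the tray, turn the lock bar back so that it lies along the channel, slide the follower fully back, and stand every nosed stamp in the channel with its nose pointing square across to the wide brass rail. Then push the follower up gently until you feel the whole row come tight against the head, without ramming it, and turn the lock bar a full quarter turn again so that it points across at the brass rail. Leave the stamp without a nose, and everything else, where it is.

Things in the scene. Friction and masses are not known exactly. Their poses are not given: they have to be found in the camera images.
- holder: Green stamp holder, fixed. Origin: underside (bench level), on the channel's middle line. The channel runs along its y, 50 mm wide, floor 10 mm above the bench. Its walls are 8 mm high (tops at 18 mm): a dark one, x -35 to -25 mm, and the wide BRASS rail with scribed ticks, x 25 to 49 mm. Noses must point along its +x, to the brass rail. Base 106 mm (x) by 345 mm (y).
- head_face (a point): Middle of the head's flat face, which closes the channel at the holder's y = -130 mm; 20 mm above the bench, axes as the holder's. The head block behind it (35 mm long, 104 mm wide) is 44 mm high.
- follower (a joint): Travel of the follower in m: 0 = fully back (face 220 mm from the head), growing to 0.14 towards the head (holder's -y). A steel block filling the channel, 48 mm wide, 70 mm long, top 44 mm above the bench, moved by the lock bar on it. About 4 N of friction; stays where it is left; only the stamps stop it.
- follower_face (a point): Middle of the follower's flat face that pushes on the stamps, 20 mm above the bench; axes as the holder's (y points away from the head).
- lockbar (a joint): Angle of the lock bar in rad, counter-clockwise seen from above: 0 = along the channel, 1.57 (quarter turn, stop at 1.66) = across it, pointing at the brass rail: locked. It turns with 0.08 N m of friction and stays where it is left. It starts near locked.
- lockbar_grip (a point): Middle of the black lock bar, on its pivot, 67 mm above the bench, 45 mm behind the follower's face. The bar is 46 mm long (this frame's y), 12 mm thick (this frame's x), and stands from 52 to 78 mm above the bench. Grip it across its thickness, to slide the follower or turn the bar.
- spacer: Dark wooden block, 30 x 44 x 36 mm (x, y, z), loose in the channel, standing on the channel floor at the start. Origin: centre of its underside.
- tray: Open wooden tray, fixed, 150 x 150 mm, 24 mm high, walls and floor 5 mm thick. Origin: centre of its underside.
- stamp1: Nosed stamp (2 to 4 are present, all alike; None = absent), loose, standing on the bench: steel foot 44 mm across, 20 mm high; wooden grip 30 mm across on it, up to 50 mm; 0.2 to 0.33 kg, mostly foot. A pointed nose 12 mm wide sticks out of the foot along its own +x, point 36 mm from the axis, 11.5 to 19.5 mm above the underside (clears the rail). Origin: centre of underside, on the axis.
- stamp1_nose (a point): Point of that stamp's nose.
- stamp2: Nosed stamp (2 to 4 are present, all alike; None = absent), loose, standing on the bench: steel foot 44 mm across, 20 mm high; wooden grip 30 mm across on it, up to 50 mm; 0.2 to 0.33 kg, mostly foot. A pointed nose 12 mm wide sticks out of the foot along its own +x, point 36 mm from the axis, 11.5 to 19.5 mm above the underside (clears the rail). Origin: centre of underside, on the axis.
- stamp2_nose (a point): Point of that stamp's nose.
- stamp3: Nosed stamp (2 to 4 are present, all alike; None = absent), loose, standing on the bench: steel foot 44 mm across, 20 mm high; wooden grip 30 mm across on it, up to 50 mm; 0.2 to 0.33 kg, mostly foot. A pointed nose 12 mm wide sticks out of the foot along its own +x, point 36 mm from the axis, 11.5 to 19.5 mm above the underside (clears the rail). Origin: centre of underside, on the axis.
- stamp3_nose (a point): Point of that stamp's nose.
- stamp4: Nosed stamp (2 to 4 are present, all alike; None = absent), loose, standing on the bench: steel foot 44 mm across, 20 mm high; wooden grip 30 mm across on it, up to 50 mm; 0.2 to 0.33 kg, mostly foot. A pointed nose 12 mm wide sticks out of the foot along its own +x, point 36 mm from the axis, 11.5 to 19.5 mm above the underside (clears the rail). Origin: centre of underside, on the axis.
- stamp4_nose (a point): Point of that stamp's nose.
- plain: The stamp without a nose, otherwise like the others; leave it where it is. Origin: centre of its underside.
- screwdriver: Screwdriver lying on the bench; leave it.
- mug: Mug; leave it.
- varnish: Amber jar; leave it.
- pitchdisc: Dark steel disc, 110 mm across, 16 mm thick; leave it.
- bracket: Small copper angle bracket; leave it.
- brush: Brush; leave it.
Things that resemble listed ones, but are neither listed nor needed, are in the scene too. What is shaped like the stamp1 but pink is not meant. What is shaped like the stamp4 but red is not meant.

How it is judged:
By the outcome, as a careful person would: the job done as asked, in the order asked, and still so for the second after the job is handed in, with the robot touching nothing.
Of stamp1, stamp2, stamp3, stamp4 only 2 to 4 are there at a start; the rules pass over those that are not, and their reading is None.
At some moment in a run one of stamp1, stamp2, stamp3, stamp4 may be knocked a few centimetres aside while the robot is not near it.
Once in a run the grip may slacken for a moment while it holds something.
It also fails if it takes over 210 s, if anything falls off the work surface, if the arm or the gripper's body presses on something with over 40 N, if the wrist force passes 120 N, or if a joint passes its speed limit or range.

## Robot

A 6-joint arm with a two-finger parallel gripper is mounted at the origin on the work surface. World frame = base frame: x ahead of the robot, y to its left, z up, the work surface at z = 0. Lengths are in mm, angles in rad, forces in N, time in s.
With the tool pointing down it reaches from about 300 to 775 mm from the base axis. Payload 14.6 kg.
Tool frame: the origin (TCP) lies on the centre line of the jaws, within the pads' length; the fingertips stand 22 mm ahead of it and the grasp point (between the pads) lies 3 mm ahead of it (manip.tcp_to_tips is the distance from the TCP to the fingertips, in mm); z points along the fingers, y is the direction in which the jaws open and shut (so a half turn about z gives the same grasp; the last joint's range is limited). The gripper opens to 94 mm and grips with 3 to 60 N. Pads are 16 mm wide; open, the fingers measure 119 mm over their backs; the gripper's body (75 mm by 177 mm) begins 78 mm behind the grasp point.
Start: joints at [-1.304, 0.3, 1.521, -0, 1.321, -0.067], TCP at [180.192, -519.634, 206.146] pointing down, gripper open.
Joint ranges: [-3.03, 3.03], [-0.79, 2.21], [0.23, 2.52], [-1.04, 4.18], [0, 3.07], [-2.55, 2.55]. Speed limits (rad/s): [2.22, 2.22, 2.57, 3.14, 3.14, 3.14].

## Interface

Orientations are given as [roll, pitch, yaw] about the fixed x, y, z axes, in that order (R = Rz(yaw) Ry(pitch) Rx(roll)).
In Python, from cell import manip, vision, workorder gives the robot as it stands.
- The arm moves only by the tool carry_out, never from a script. Its argument "deltas" is a list of rows, each a list of 3 entries, a list of its own where there are three numbers: the shift along the tool's x, y, z in cm, then the turn about the tool's z in degrees, then the opening, from 0 (shut) to 1 (fully open). A call has 1 to 20 rows; each row shifts and turns the commanded pose from where the row before left it, along the tool's axes as they then stand; what a row does not reach is not made up. A row lasts 1/12 s, in which the tool goes at most 41.7 mm and 7.16 degrees, less where a joint would pass 70% of its speed; a pose out of reach is approached as far as the arm can. A call with a gripper value outside its range is refused whole. The fingers move at their own pace and stop on an object; "grip_force" is the grip in N (left out, the last holds). Time passes only in rows, so rows that do not move let the fingers close. It gives the time, the measured TCP pose, the force and the opening at its end, in the units of the state.
- manip.read_state(): the state, without advancing time (a new reading comes with each control period).
- vision.camera(name): name is "side" or "top"; returns (picture, depth): 420x560x3 uint8, red, green, blue; 420x560 float32, mm along the optical axis (not along the pixel's ray), 0 where there is no reading.
- vision.calibration(name): a dict with "mtx" (3x3 intrinsics, pixels), "distortion" ([k1, k2, p1, p2, k3] as OpenCV has them; the pictures are not rectified), "eye" and "orientation" of the camera in the world. Camera axes: x right, y down, z forward; pixel columns grow to the right and rows downward; lengths in mm; the calibration is good to about 2 mm. A picture is of the moment at which its call begins. calibration takes no time and is no camera call.
- workorder.sign_off(): hands the job in, once; it reports no verdict.
The state is a dict: "clock": time; "joints": joint angles; "qd": joint speeds; "effort": joint torques, N m; "eef_pos": TCP position; "eef_rot": TCP orientation; "wrist_force": force on the tool from outside, world axes, zero at the start; "moment": the same for the moment, N m; "finger_gap": finger opening in mm.
Only numpy, scipy, OpenCV 4.12 (cv2) and the standard library are available. Lean on these libraries where they do the work, as an engineer would, in place of code of your own. Each camera call takes 0.05 s, during which the arm holds its last target.

## Working session

There is one attempt and no reset: what is moved stays moved. The work goes in short steps, Python scripts to look and compute and a tool call to move; the robot and the scene stay as the last step left them, time stands still between calls to the robot, and variables do not carry over. Pictures are saved under pics/ and viewed, and the job is handed in when it is done.

Besides the shell and the picture viewer there is one more tool, called after "Call:" by a JSON object that holds its "name" and its "arguments", one argument or row to a line. carry_out: Moves the arm, as the interface text tells. Its arguments: {"type":"object","properties":{"deltas":{"type":"array","items":{"type":"array"}},"grip_force":{"type":"number"}},"required":["deltas"]}

```bash
ls -la; mkdir -p pics
cat > h.py <<'E'
import numpy as np, cv2
from cell import manip, vision, workorder
def shot(cam,name,crop=None,scale=1):
    im,d=vision.camera(cam); np.savez('/tmp/%s.npz'%cam,im=im,d=d)
    o=cv2.cvtColor(im,cv2.COLOR_RGB2BGR)
    if crop: o=o[crop[1]:crop[3],crop[0]:crop[2]]
    if scale!=1:o=cv2.resize(o,None,fx=scale,fy=scale,interpolation=cv2.INTER_CUBIC)
    cv2.imwrite('pics/'+name,o); return im,d
E
python3 - <<'E'
from h import *
shot('top','t0.png',scale=1.4); shot('side','s0.png',scale=1.4)
for c in('top','side'):print(vision.calibration(c))
print(manip.read_state())
E
```

```text
total 12
drwxr-xr-x  3 agent agent 4096 Dec  7 07:04 .
drwxr-xr-x 23 root  root  4096 Dec  7 07:04 ..
drwxr-xr-x  2 agent agent 4096 Dec  7 07:04 pics
{'mtx': array([[436.25284385,   0.        , 285.52165312],
       [  0.        , 436.25284385, 217.33227276],
       [  0.        ,   0.        ,   1.        ]]), 'distortion': array([-0.09364347,  0.        ,  0.        ,  0.        ,  0.        ]), 'eye': array([ 299.57469779,   -4.72120848, 1394.14233362]), 'orientation': array([-2.98510098,  0.02705029, -1.58726256])}
{'mtx': array([[529.85872711,   0.        , 271.86710906],
       [  0.        , 529.85872711, 204.5817215 ],
       [  0.        ,   0.        ,   1.        ]]), 'distortion': array([0.0679609, 0.       , 0.       , 0.       , 0.       ]), 'eye': array([  52.49118384, -807.27448328, 1105.0291683 ]), 'orientation': array([-2.40460208,  0.00744029, -0.52026915])}
{'clock': 0.1, 'joints': array([-1.30355875e+00,  3.00395402e-01,  1.52150154e+00, -1.45373312e-05,
        1.32071637e+00, -6.65941437e-02]), 'qd': array([-0.00130819, -0.00230148, -0.00214568, -0.00151609,  0.00105265,
        0.0014556 ]), 'effort': array([ 5.42009384e-04, -5.32642579e+01, -3.53284049e+01,  7.09275459e-02,
        2.35399744e-02, -8.97671339e-05]), 'eef_pos': array([ 180.15123623, -519.41302281,  205.66150499]), 'eef_rot': array([-3.14057332e+00, -5.38692243e-05,  3.33835295e-01]), 'wrist_force': array([-1.70180035,  1.04067825, -0.71187408]), 'moment': array([ 0.01642088,  0.02004162, -0.02948548]), 'finger_gap': 93.93232407194058}
```

View pics/t0.png

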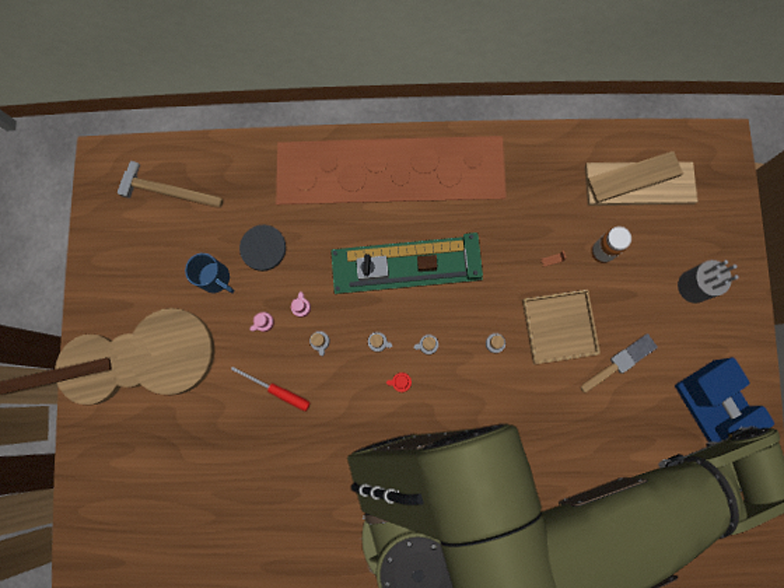

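View pics/s0.png

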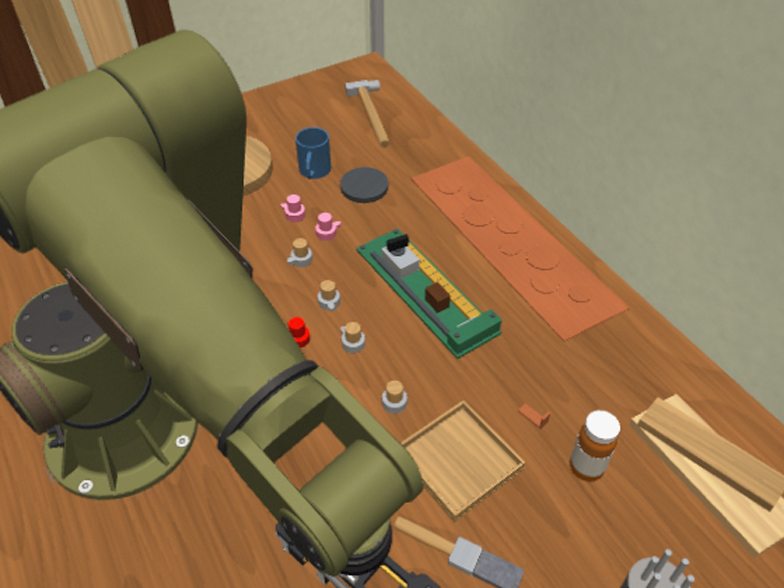

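Run:
```python
from h import *
im=np.load('/tmp/top.npz')['im'][:,:,::-1]; 
cv2.imwrite('pics/t1.png',cv2.resize(im[225:290,170:370],None,fx=4,fy=4,interpolation=cv2.INTER_CUBIC))
cv2.imwrite('pics/t2.png',cv2.resize(im[160:215,225:355],None,fx=6,fy=6,interpolation=cv2.INTER_CUBIC))
im=np.load('/tmp/side.npz')['im'][:,:,::-1]; 
cv2.imwrite('pics/s1.png',cv2.resize(im[130:300,190:370],None,fx=3.4,fy=3.4,interpolation=cv2.INTER_CUBIC))
```

```text
(no output)
```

View pics/t1.png

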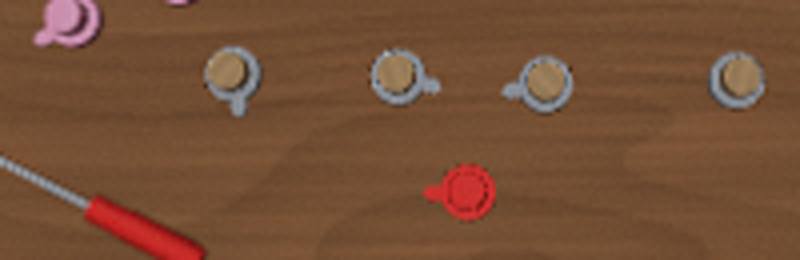

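View pics/t2.png

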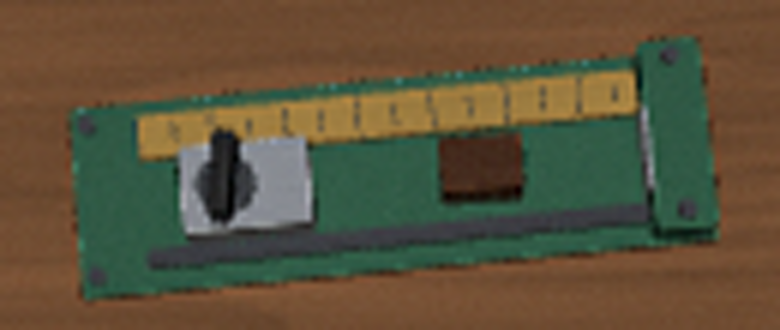

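View pics/s1.png

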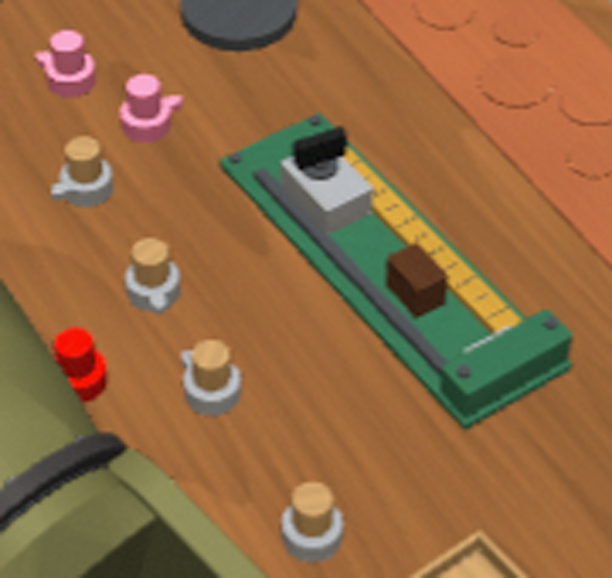

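```bash
cat >> h.py <<'E'
from scipy.spatial.transform import Rotation as Rn
def cal(c):
    k=vision.calibration(c); return k['mtx'],k['distortion'],np.array(k['eye']),Rn.from_euler('xyz',k['orientation']).as_matrix()
def rays(c,uv):
    K,D,e,R=cal(c); p=cv2.undistortPoints(np.asarray(uv,float).reshape(-1,1,2),K,D).reshape(-1,2)
    return e,np.c_[p,np.ones(len(p))]@R.T
def onz(c,uv,z):
    e,r=rays(c,uv); return e+r*((z-e[2])/r[:,2])[:,None]
def cloud(c,d):
    h,w=d.shape; u,v=np.meshgrid(np.arange(w),np.arange(h))
    e,r=rays(c,np.c_[u.ravel(),v.ravel()]); P=(e+r*d.ravel()[:,None]).reshape(h,w,3); P[d==0]=np.nan; return P
def proj(c,P):
    K,D,e,R=cal(c); q=(np.atleast_2d(P)-e)@R
    return cv2.projectPoints(q.reshape(-1,1,3),np.zeros(3),np.zeros(3),K,D)[0].reshape(-1,2)
def get(c):
    z=np.load('/tmp/%s.npz'%c); return z['im'],z['d']
E
python3 - <<'E'
from h import *
for c in('top','side'):
    im,d=get(c);P=cloud(c,d)
    hsv=cv2.cvtColor(im,cv2.COLOR_RGB2HSV)
    for n,m in dict(green=cv2.inRange(hsv,(60,90,30),(90,255,255)),brass=cv2.inRange(hsv,(18,130,130),(30,255,255)),steel=cv2.inRange(hsv,(0,0,120),(179,50,255)),wood=cv2.inRange(hsv,(8,60,130),(20,140,255))).items():
        k,l,s,ce=cv2.connectedComponentsWithStats(m)
        for i in range(1,k):
            if s[i,4]>15:
                q=P[l==i]; q=q[np.isfinite(q[:,0])]
                if len(q) and 200<q[:,0].mean()<700 and abs(q[:,1].mean())<400: print(c,n,s[i],ce[i].round(1),np.median(q,0).round(1),np.percentile(q[:,2],[5,95]).round(1))
    t=P[(np.abs(P[...,0]-500)<20)&(np.abs(P[...,1]+150)<10)]; print(np.nanmean(t,0),np.nanstd(t,0))
E
```

```text
top green [ 237  167  108   43 1120] [287.1 191.1] [595.2  43.3  10.2] [ 3.9 44.9]
top green [277 180  55  19 600] [303.8 189. ] [610.3 -19.    9. ] [ 4.4 13.6]
top brass [248 172  83  14 471] [291.  178.2] [645.4   5.7  16.6] [11.8 21.8]
top steel [263 183  14  15 151] [270.7 190.1] [601.9  73.1  42.5] [37.5 47.4]
top steel [255 184   5  15  54] [256.7 191.1] [598.1 117.7  42.4] [38.4 47.9]
top steel [222 237  13  17  61] [229.2 245.4] [425.8 207.6  18.3] [13.8 23.7]
top steel [263 237  17  14  75] [270.5 244.3] [429.1  76.   18.6] [ 8.2 24.2]
top steel [296 239  17  14  70] [304.4 246. ] [421.7 -28.   18.8] [14.5 23.9]
top steel [348 238  13  14  52] [352.4 244.9] [ 421.4 -178.9   19.1] [14.7 24. ]
top steel [165 262  27  15  65] [178. 269.] [358.5 375.4  13.3] [-4. 19.]
top wood [ 375  207   54   53 2028] [400.2 233.4] [ 459.4 -337.2    4.5] [-0.8 22.7]
top wood [222 238   9   9  64] [225.9 242.2] [438.5 215.   48.2] [43.8 53. ]
top wood [264 239   9   9  63] [268.4 242.8] [433.4  83.5  48.2] [44.6 53.1]
top wood [302 241   9   9  63] [306.1 244.7] [424.9 -33.7  48.9] [44.4 53.1]

[... 670 characters left out ...]
00] [281.4 286.2] [ 417.7 -194.    19.9] [13.8 24.6]
side wood [209 170  11   8  65] [213.9 173.5] [438.5 213.6  50. ] [44.1 54. ]
side wood [291 176  10  15  16] [296.8 183.2] [640.5  83.5  18.4] [15.1 21.6]
side wood [227 200  13   9  79] [233.7 204.1] [433.8  82.   49. ] [ 1.6 53.2]
side wood [246 230  15  10  91] [252.  234.4] [426.8 -35.1  49.6] [ 9.8 54.1]
side wood [273 272  18  12 122] [281.8 277.2] [ 426.2 -185.6   49.5] [22.6 53.5]
side wood [254 285  27  27  27] [267. 298.] [ 226.3 -459.7  521.1] [ -1.8 526.2]
side wood [ 286  286   89   83 3635] [328.6 327. ] [ 463.9 -335.4    5.4] [ 1.5 24.2]
[ 5.00135105e+02 -1.50424459e+02  4.61819942e-01] [11.0275525   5.89990847  2.48283401]
```

```bash
cat > hold.py <<'E'
from h import *
def fitline(p):  # returns point,dir
    l=cv2.fitLine(p.astype(np.float32).reshape(-1,1,2),cv2.DIST_HUBER,0,.01,.01).ravel(); return l[2:],l[:2]
for c in('top','side'):
    im,d=get(c);hsv=cv2.cvtColor(im,cv2.COLOR_RGB2HSV)
    # brass rail at z=18
    m=cv2.inRange(hsv,(17,110,110),(32,255,255)); k,l,s,ce=cv2.connectedComponentsWithStats(m)
    P=cloud(c,d)
    m=m>0; m&=(np.abs(P[...,0]-645)<40)&(np.abs(P[...,1])<160)
    v,u=np.nonzero(m); W=onz(c,np.c_[u,v],18)[:,:2]
    ct,(a,b),ang=cv2.minAreaRect(W.astype(np.float32)); print(c,'brass rect',np.round(ct,1),round(a,1),round(b,1),round(ang,2))
    p,dr=fitline(W); dr=dr*np.sign(dr[1]); print('  line',p.round(1),'yaw deg',np.degrees(np.arctan2(-dr[0],dr[1])).round(2))
    # slope from edges: bin along dr
    n=np.array([dr[1],-dr[0]]); t=(W-p)@dr; s_=(W-p)@n
    print('  ends',t.min().round(1),t.max().round(1),'edges',np.percentile(s_,[1,99]).round(1))
    # green
    g=cv2.inRange(hsv,(55,80,25),(95,255,255)); g=cv2.morphologyEx(g,cv2.MORPH_CLOSE,np.ones((3,3)))
    v,u=np.nonzero(g); W=onz(c,np.c_[u,v],10)[:,:2]; k=np.abs(W[:,0]-600)<120; W=W[k&(np.abs(W[:,1])<230)]
    t=(W-p)@dr; s_=(W-p)@n
    E=[];bins=np.arange(-120,170,4)
    hi=[(b,s_[(t>=b)&(t<b+4)].max(),s_[(t>=b)&(t<b+4)].min()) for b in bins if ((t>=b)&(t<b+4)).any()]
    hi=np.array(hi); print('  +x edge',np.median(hi[:,1]).round(1),np.polyfit(hi[:,0],hi[:,1],1).round(4),' -x edge',np.median(hi[:,2]).round(1),np.polyfit(hi[:,0],hi[:,2],1).round(4))
    print('  t range',[np.median([t[(s_>b)&(s_<b+4)].max() for b in range(-80,10,4)]).round(1)],np.median([t[(s_>b)&(s_<b+4)].min() for b in range(-80,10,4)]).round(1))
E
python3 hold.py
```

```text
top brass rect [644.2  15.5] 24.4 268.8 4.23
  line [645.2  13.6] yaw deg 3.68
  ends -132.4 136.2 edges [-12.3  11. ]
  +x edge 18.3 [-9.60000e-03  1.85579e+01]  -x edge -82.7 [-9.70000e-03 -8.25264e+01]
  t range [np.float64(172.0)] -168.8
side brass rect [659.2 -16.5] 55.3 296.6 2.37
  line [ 6.489e+02 -2.000e-01] yaw deg 2.94
  ends -164.8 131.5 edges [-16.8  18.5]
  +x edge -36.5 [ -0.212  -30.6272]  -x edge -86.9 [-1.80000e-02 -8.65678e+01]
  t range [np.float64(184.0)] -157.3
```

```bash
cat > ov.py <<'E'
from h import *
import sys
def overlay(ox,oy,yaw,name,f=6,box=(225,158,360,218),cam='top'):
    im,d=get(cam); o=np.ascontiguousarray(cv2.resize(im[box[1]:box[3],box[0]:box[2],::-1],None,fx=f,fy=f,interpolation=cv2.INTER_NEAREST))
    c,s=np.cos(yaw),np.sin(yaw)
    def L(pts,col,closed=True):
        w=[[ox+c*x-s*y,oy+s*x+c*y,z] for x,y,z in pts]
        q=((proj(cam,w)-[box[0],box[1]]+.5)*f).astype(int); cv2.polylines(o,[q.reshape(-1,1,2)],closed,col,1)
    L([(-53,-165,10),(53,-165,10),(53,180,10),(-53,180,10)],(255,255,0))
    L([(-53,-165,0),(53,-165,0),(53,180,0),(-53,180,0)],(255,100,0))
    L([(25,-130,18),(49,-130,18),(49,140,18),(25,140,18)],(255,0,255))
    L([(-25,-130,18),(-35,-130,18),(-35,140,18),(-25,140,18)],(255,0,255))
    L([(-52,-165,44),(52,-165,44),(52,-130,44),(-52,-130,44)],(0,0,255))
    cv2.imwrite('pics/'+name,o)
if __name__=='__main__':
    y=np.radians(float(sys.argv[3])); overlay(float(sys.argv[1]),float(sys.argv[2]),y,sys.argv[4]+'t.png',5.8)
    overlay(float(sys.argv[1]),float(sys.argv[2]),y,sys.argv[4]+'s.png',5,(250,155,365,265),'side')
E
python3 ov.py 608 12 4.23 o1
```

```text
(no output)
```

View pics/o1t.png

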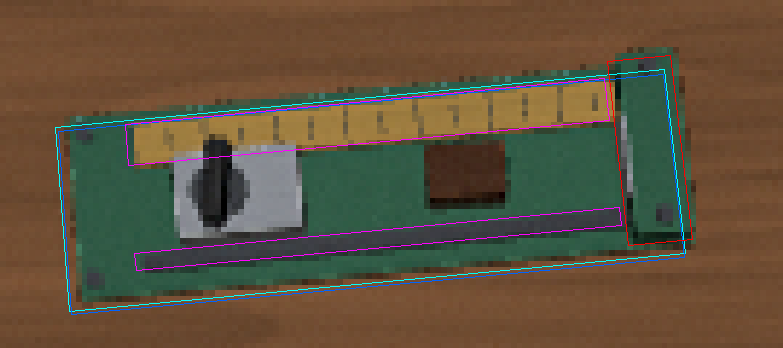

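View pics/o1s.png

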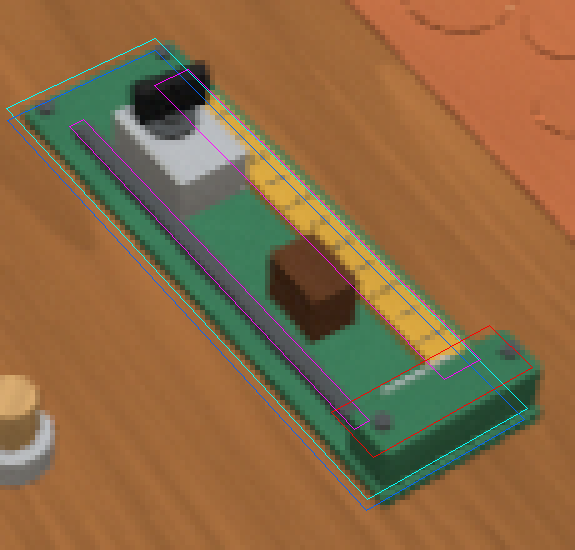

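```bash
sed -i 's/(-53,/(-46,/g; s/(53,/(60,/g; s/(-52,/(-45,/g; s/(52,/(59,/g' ov.py; python3 ov.py 608.5 8.5 4.1 o2
```

```text
(no output)
```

View pics/o2t.png

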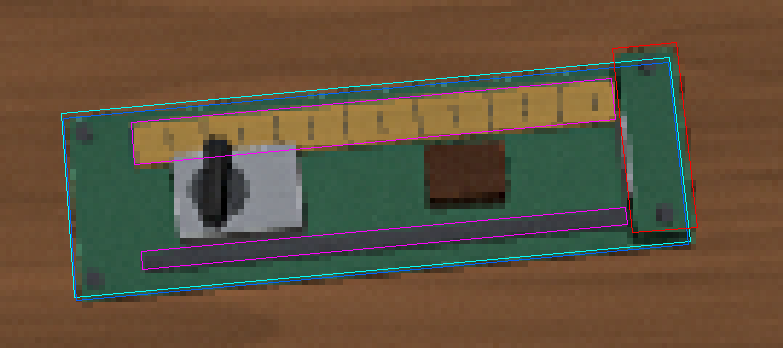

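View pics/o2s.png

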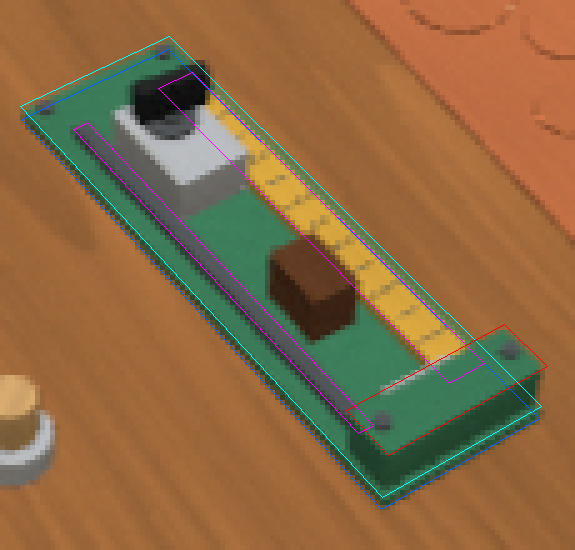

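```bash
cat > st.py <<'E'
from h import *
def comps(m,lo,hi):
    k,l,s,ce=cv2.connectedComponentsWithStats(m.astype(np.uint8)); return [(np.nonzero(l==i)[::-1],s[i]) for i in range(1,k) if lo<=s[i,4]<=hi]
H=np.array([609.5,8.0]);Y=np.radians(4.15)
def tohold(p): 
    d=np.asarray(p)[:2]-H; return np.array([np.cos(Y)*d[0]+np.sin(Y)*d[1],-np.sin(Y)*d[0]+np.cos(Y)*d[1]])
def fromhold(x,y): return H+[np.cos(Y)*x-np.sin(Y)*y,np.sin(Y)*x+np.cos(Y)*y]
def stamps(c,ztop=50,zf=19):
    im,d=get(c);hsv=cv2.cvtColor(im,cv2.COLOR_RGB2HSV);P=cloud(c,d); z=P[...,2]; hh=ztop-50
    inr=(P[...,0]>350)&(P[...,0]<700)&(np.abs(P[...,1])<300)
    wood=(cv2.inRange(hsv,(8,60,130),(20,150,255))>0)&(np.abs(z-ztop)<12)&inr
    steel=(cv2.inRange(hsv,(0,0,90),(179,60,255))>0)&inr
    out=[]
    for (u,v),s in comps(wood,30,140):
        ax=onz(c,[[u.mean(),v.mean()]],ztop)[0][:2]
        vv,uu=np.nonzero(steel); W=onz(c,np.c_[uu,vv],zf)[:,:2]-ax; r=np.hypot(*W.T)
        k=(r>25)&(r<42)&(z[vv,uu]>4+hh)&(z[vv,uu]<27+hh); n=W[k]
        a=np.degrees(np.arctan2(*n.mean(0)[::-1])) if k.sum()>2 else np.nan
        out.append((ax.round(1),int(k.sum()),round(a,1),r[k].max().round(1) if k.any() else 0,(round(u.mean()),round(v.mean()))))
    return out
E
python3 - <<'E'
from st import *
for c in('top','side'):
    for o in stamps(c):print(c,*o)
    im,d=get(c);hsv=cv2.cvtColor(im,cv2.COLOR_RGB2HSV);P=cloud(c,d)
    box=(np.abs(P[...,0]-610)<60)&(np.abs(P[...,1]-10)<170)
    for n,lo,hi,z in(('spacer',(0,80,20),(16,255,95),46),('bar',(0,0,0),(179,90,50),78),('foll',(0,0,120),(179,50,255),44)):
        m=(cv2.inRange(hsv,lo,hi)>0)&box&(np.abs(P[...,2]-z)<9)
        for (u,v),s in comps(m,25,500):
            W=onz(c,np.c_[u,v],z)[:,:2]; ct,sz,a=cv2.minAreaRect(W.astype(np.float32))
            print(c,n,s,W.mean(0).round(1),'rect',np.round(ct,1),np.round(sz,1),round(a,1),'hold',tohold(W.mean(0)).round(1),tohold(ct).round(1))
E
```

```text
top [438.  214.8] 10 -169.0 32.6 (226, 242)
top [433.5  82.6] 8 -105.9 33.3 (268, 243)
top [425.4 -33.9] 10 100.8 32.1 (306, 245)
top [ 425.3 -185.1] 0 nan 0 (355, 244)
top spacer [298 182  14  11 123] [608.9 -34.4] rect [608.5 -34.5] [29.9 41.9] 4.1 hold [ -3.7 -42.3] [ -4.1 -42.3]
top bar [260 182   4  15  49] [598.9 100.2] rect [598.2 100.3] [ 9.3 44.4] 89.6 hold [-3.9 92.8] [-4.6 92.9]
top foll [264 183  13  15 148] [601.8  73.6] rect [602.   75.8] [38.  45.4] 88.7 hold [-3. 66.] [-2.5 68.2]
top foll [255 184   5  15  54] [599.4 118.4] rect [599.7 117.4] [12.8 45.5] 89.6 hold [ -2.  110.8] [ -1.9 109.8]
side [437.9 214. ] 39 -131.2 35.1 (214, 174)
side [433.6  81.3] 28 -111.3 35.0 (234, 204)
side [425.8 -35.1] 29 -142.8 36.4 (252, 234)
side [ 425.1 -186.3] 17 -119.3 28.6 (281, 277)
side spacer [304 205  17  13  67] [604.5 -43.6] rect [606.5 -39.4] [47.4 29.9] 89.1 hold [ -8.8 -51.1] [ -6.4 -47. ]
side bar [277 168  15   9  64] [598.7  96.3] rect [598.7  95.2] [18.5 44.3] 83.0 hold [-4.4 88.8] [-4.5 87.7]
side foll [273 176  26  16 190] [599.9  78.2] rect [601.1  89.4] [46.3 69.1] 4.3 hold [-4.5 70.7] [-2.5 81.8]
```

```bash
cat >> st.py <<'E'
def noses(c,axes,zb=0,ret=False):
    im,d=get(c);hsv=cv2.cvtColor(im,cv2.COLOR_RGB2HSV);P=cloud(c,d)
    steel=(cv2.inRange(hsv,(0,0,80),(179,70,255))>0)
    for ax in axes:
        q=P[steel]-[*ax,zb]; r=np.hypot(q[:,0],q[:,1]); k=(r>24.5)&(r<42)&(q[:,2]>4)&(q[:,2]<27)
        n=q[k]
        w=r[k]-22
        if k.sum()>2:
            a=np.degrees(np.arctan2(n[:,1],n[:,0])); m=np.degrees(np.arctan2((n[:,1]*1).sum(),n[:,0].sum()))
            # central: points within 40 deg
            dd=(a-m+180)%360-180; kk=np.abs(dd)<50
            print(c,ax,k.sum(),'mean',m.round(1),'med',(m+np.median(dd[kk])).round(1),'rmax',r[k].max().round(1))
        else: print(c,ax,'none')
E
python3 - <<'E'
from st import *
ax=[(438,214.5),(433.5,82),(425.6,-34.5),(425.2,-185.7)]
for c in('top','side'): noses(c,ax)
for s in ('top','side'):
    im,d=get(s); 
    tiles=[]
    for a in ax:
        u,v=proj(s,[[*a,20]])[0].round().astype(int); t=cv2.resize(im[v-14:v+15,u-14:u+15,::-1],None,fx=6,fy=6,interpolation=cv2.INTER_NEAREST).copy(); tiles.append(t)
    cv2.imwrite('pics/n_%s.png'%s,np.hstack(tiles))
a=cv2.imread('pics/n_top.png');b=cv2.imread('pics/n_side.png');cv2.imwrite('pics/n.png',np.vstack([a,b]))
E
```

```text
top (438, 214.5) 13 mean -167.5 med -167.4 rmax 35.6
top (433.5, 82) 10 mean -108.6 med -108.0 rmax 33.0
top (425.6, -34.5) 12 mean 100.3 med 100.3 rmax 35.8
top (425.2, -185.7) none
side (438, 214.5) 15 mean -164.7 med -165.6 rmax 34.7
side (433.5, 82) 17 mean -103.5 med -107.0 rmax 32.6
side (425.6, -34.5) 11 mean 102.1 med 101.4 rmax 36.3
side (425.2, -185.7) none
```

View pics/n.png

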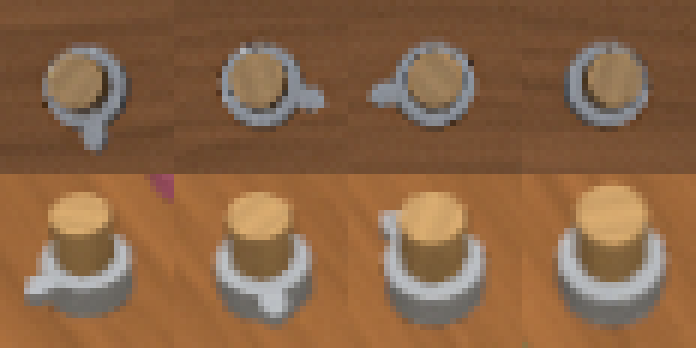

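```bash
cat > mv.py <<'E'
from h import *
import sys
def plan(x,y,z,yaw,step=30):
    s=manip.read_state(); p=s['eef_pos']; ps=np.degrees(s['eef_rot'][2])
    turn=-((yaw-ps+180)%360-180)
    if len(sys.argv)>5: turn=turn+360*int(sys.argv[5])
    d=np.array([x,y,z])-p; a=np.radians(yaw)
    # tool x=(c,s) ; tool y=(s,-c) ; z down
    t=np.array([np.cos(a)*d[0]+np.sin(a)*d[1],np.sin(a)*d[0]-np.cos(a)*d[1],-d[2]])
    L=np.linalg.norm(t); n=max(1,int(np.ceil(L/step)))
    print('at',p.round(1),'yaw',ps.round(1),'rpy',np.degrees(s['eef_rot'][:2]).round(2),'F',np.round(s['wrist_force'],1),'gap',round(s['finger_gap'],1),'t',round(s['clock'],1),'j6',np.degrees(s['joints'][5]).round(0))
    print('turn %.1f deg in %d rows of %.2f'%(turn,np.ceil(abs(turn)/7),turn/max(1,np.ceil(abs(turn)/7))),' then total cm',(t/10).round(2),'over',n,'rows of',(t/10/n).round(3))
plan(*map(float,sys.argv[1:5]))
E
python3 mv.py 608.3 -35.5 150 94.2
```

```text
at [ 180.2 -519.4  205.7] yaw 19.1 rpy [-179.94   -0.  ] F [-1.7  1.  -0.7] gap 93.9 t 0.1 j6 -4.0
turn -75.1 deg in 11 rows of -6.82  then total cm [45.13 46.24  5.57] over 22 rows of [2.051 2.102 0.253]
```

Call:
{"name": "carry_out", "arguments": {
  "deltas": [
    [[0, 0, 0], -6.82, 0.64],
    [[0, 0, 0], -6.82, 0.64],
    [[0, 0, 0], -6.82, 0.64],
    [[0, 0, 0], -6.82, 0.64],
    [[0, 0, 0], -6.82, 0.64],
    [[0, 0, 0], -6.82, 0.64],
    [[0, 0, 0], -6.82, 0.64],
    [[0, 0, 0], -6.82, 0.64],
    [[0, 0, 0], -6.82, 0.64],
    [[0, 0, 0], -6.82, 0.64],
    [[0, 0, 0], -6.9, 0.64]
  ],
  "grip_force": 20
}}

```text
clock: 1.02
eef_pos: [180.2, -519.5, 205.8]
eef_rot: [-3.141, -0.001, 1.65]
wrist_force: [-0.3, 0.1, 0.3]
finger_gap: 60.3
```

Call:
{"name": "carry_out", "arguments": {
  "deltas": [
    [[2.5, 2.5, 0.3], 0, 0.64],
    [[2.5, 2.5, 0.3], 0, 0.64],
    [[2.5, 2.5, 0.3], 0, 0.64],
    [[2.5, 2.5, 0.3], 0, 0.64],
    [[2.5, 2.5, 0.3], 0, 0.64],
    [[2.5, 2.5, 0.3], 0, 0.64],
    [[2.5, 2.5, 0.3], 0, 0.64],
    [[2.5, 2.5, 0.3], 0, 0.64],
    [[2.5, 2.5, 0.3], 0, 0.64],
    [[2.5, 2.5, 0.3], 0, 0.64],
    [[2.5, 2.5, 0.3], 0, 0.64],
    [[2.5, 2.5, 0.3], 0, 0.64],
    [[2.5, 2.5, 0.3], 0, 0.64],
    [[2.5, 2.5, 0.3], 0, 0.64],
    [[2.5, 2.5, 0.3], 0, 0.64],
    [[2.5, 2.5, 0.3], 0, 0.64],
    [[2.5, 2.5, 0.3], 0, 0.64],
    [[2.5, 3.5, 0.3], 0, 0.64]
  ]
}}

```text
clock: 2.52
eef_pos: [604.9, -36.3, 151.9]
eef_rot: [-3.141, -0.0, 1.645]
wrist_force: [1.2, -0.4, 0.3]
finger_gap: 60.1
```

```bash
python3 mv.py 608.3 -35.5 45 94.2
```

```text
at [604.9 -36.3 151.9] yaw 94.2 rpy [-179.95   -0.  ] F [ 1.2 -0.4  0.3] gap 60.1 t 2.5 j6 -11.0
turn 0.0 deg in 1 rows of 0.03  then total cm [ 0.05  0.34 10.69] over 4 rows of [0.013 0.086 2.673]
```

Call:
{"name": "carry_out", "arguments": {
  "deltas": [
    [[0, 0.3, 2.5], 0, 0.64],
    [[0, 0, 2.5], 0, 0.64],
    [[0, 0, 2.5], 0, 0.64],
    [[0, 0, 2.0], 0, 0.64],
    [[0, 0, 1.2], 0, 0.64],
    [[0, 0, 0], 0, 0.64],
    [[0, 0, 0], 0, 0.2],
    [[0, 0, 0], 0, 0.2],
    [[0, 0, 0], 0, 0.2],
    [[0, 0, 0], 0, 0.2],
    [[0, 0, 0], 0, 0.2]
  ],
  "grip_force": 20
}}

```text
clock: 3.43
eef_pos: [608.1, -37.7, 46.1]
eef_rot: [3.14, 0.0, 1.644]
wrist_force: [0.4, -0.2, 0.7]
finger_gap: 30.4
```

```bash
python3 mv.py 608.3 -35.5 100 94.2; python3 -c "
from h import *
shot('side','s2.png',(200,100,400,300),3)"
```

```text
at [608.1 -37.7  46.1] yaw 94.2 rpy [1.7992e+02 2.0000e-02] F [ 0.4 -0.2  0.7] gap 30.4 t 3.4 j6 -11.0
turn 0.0 deg in 1 rows of 0.02  then total cm [ 0.22  0.04 -5.39] over 2 rows of [ 0.111  0.021 -2.694]
```

View pics/s2.png

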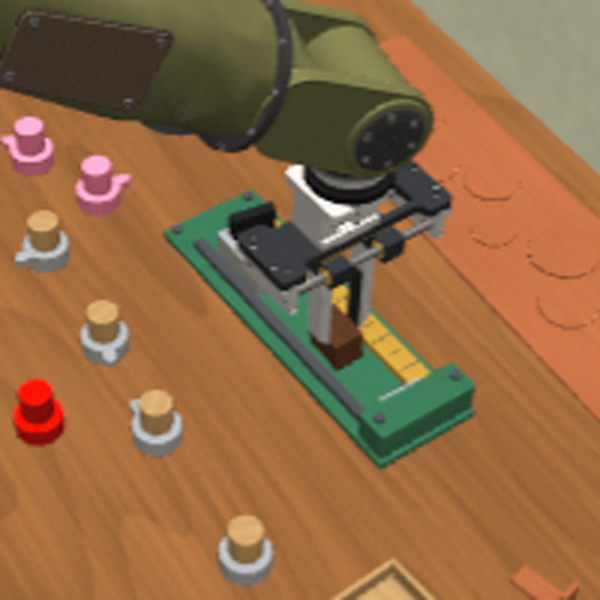

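Call:
{"name": "carry_out", "arguments": {
  "deltas": [
    [[0, 0, -1], 0, 0.2],
    [[0, 0, -2.5], 0, 0.2],
    [[0, 0, -2.5], 0, 0.2],
    [[0, 0, -2.5], 0, 0.2],
    [[0, 0, -1.5], 0, 0.2]
  ]
}}

```text
clock: 3.9
eef_pos: [608.3, -37.7, 148.7]
eef_rot: [3.138, 0.001, 1.645]
wrist_force: [-0.0, -0.3, -0.2]
finger_gap: 18.6
```

```bash
python3 mv.py 462 -336 100 94.2
```

```text
at [608.3 -37.7 148.7] yaw 94.2 rpy [1.7982e+02 4.0000e-02] F [-0.  -0.3 -0.2] gap 18.6 t 3.9 j6 -11.0
turn 0.0 deg in 1 rows of 0.03  then total cm [-28.67 -16.78   4.87] over 12 rows of [-2.39  -1.398  0.406]
```

```bash
python3 -c "
from h import *
shot('side','s3.png',(200,100,400,300),3);shot('top','t3.png',(200,120,400,270),4)"
```

```text
(no output)
```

View pics/s3.png

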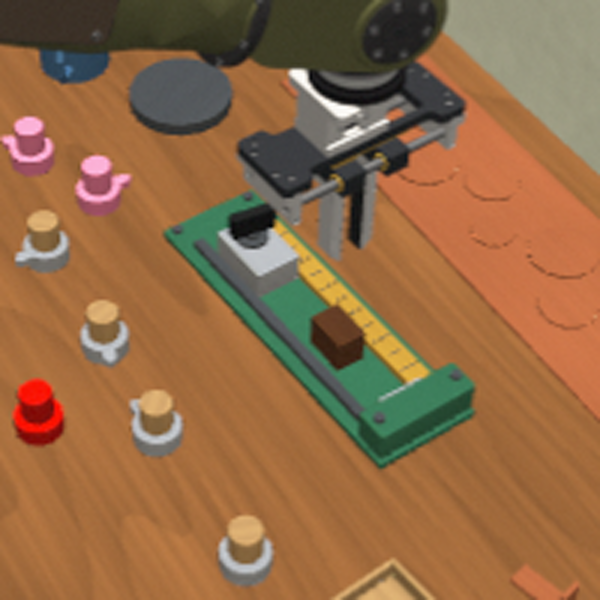

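View pics/t3.png

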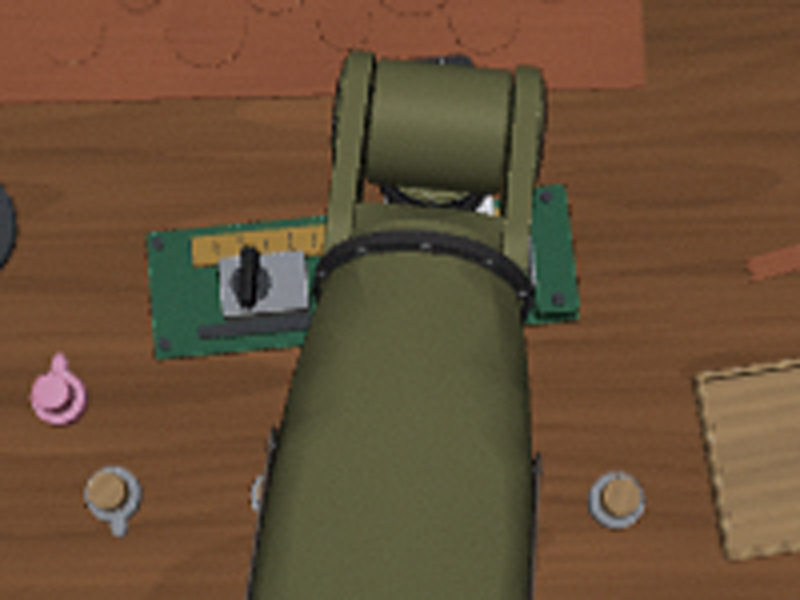

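Call:
{"name": "carry_out", "arguments": {
  "deltas": [
    [[0.1, 0, 2.5], 0, 0.64],
    [[0.1, 0, 2.5], 0, 0.64],
    [[0, 0, 2.5], 0, 0.64],
    [[0, 0, 1.8], 0, 0.64],
    [[0, 0, 1.2], 0, 0.64],
    [[0, 0, 0], 0, 0.64],
    [[0, 0, 0], 0, 0],
    [[0, 0, 0], 0, 0],
    [[0, 0, 0], 0, 0],
    [[0, 0, 0], 0, 0],
    [[0, 0, 0], 0, 0],
    [[0, 0, 0], 0, 0],
    [[0, 0, -0.5], 0, 0],
    [[0, 0, -0.5], 0, 0],
    [[0, 0, -0.5], 0, 0]
  ],
  "grip_force": 35
}}

```text
clock: 5.25
eef_pos: [607.5, -35.7, 55.8]
eef_rot: [3.142, 0.0, 1.645]
wrist_force: [-0.8, -0.8, -0.8]
finger_gap: 29.2
```

```bash
python3 mv.py 462 -336 100 94.2; python3 -c "
from h import *
shot('side','s4.png',(200,100,400,300),3)"
```

```text
at [607.5 -35.7  55.8] yaw 94.2 rpy [180.   0.] F [-0.8 -0.8 -0.8] gap 29.2 t 5.2 j6 -11.0
turn 0.0 deg in 1 rows of 0.03  then total cm [-28.89 -16.71  -4.42] over 12 rows of [-2.407 -1.393 -0.368]
```

View pics/s4.png

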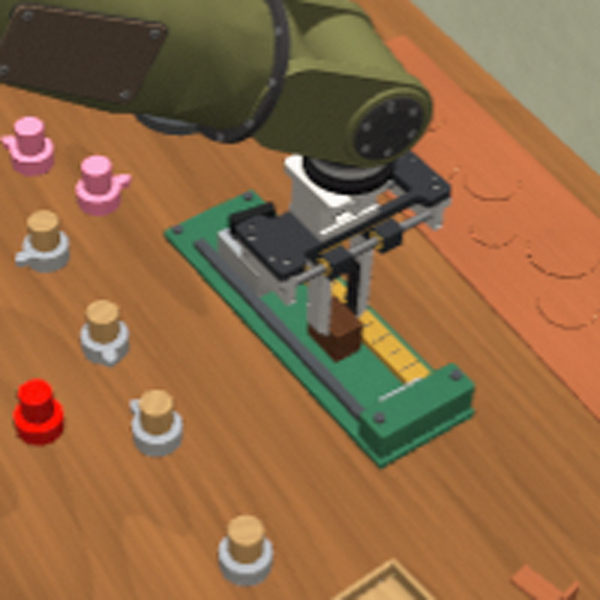

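Call:
{"name": "carry_out", "arguments": {
  "deltas": [
    [[0, 0, -1], 0, 0],
    [[0, 0, -1.5], 0, 0],
    [[0, 0, -1.5], 0, 0],
    [[0, 0, -1.5], 0, 0],
    [[0, 0, -1.5], 0, 0],
    [[0, 0, -1], 0, 0]
  ]
}}

```text
clock: 5.8
eef_pos: [607.9, -35.7, 137.4]
eef_rot: [3.14, 0.0, 1.645]
wrist_force: [0.8, -0.9, 0.1]
finger_gap: 29.4
```

```bash
python3 mv.py 462 -336 100 94.2; python3 -c "
from h import *
shot('side','s5.png',(200,100,400,300),3)"
```

```text
at [607.9 -35.7 137.4] yaw 94.2 rpy [1.799e+02 2.000e-02] F [ 0.8 -0.9  0.1] gap 29.4 t 5.8 j6 -11.0
turn 0.0 deg in 1 rows of 0.03  then total cm [-28.88 -16.75   3.74] over 12 rows of [-2.407 -1.395  0.312]
```

View pics/s5.png

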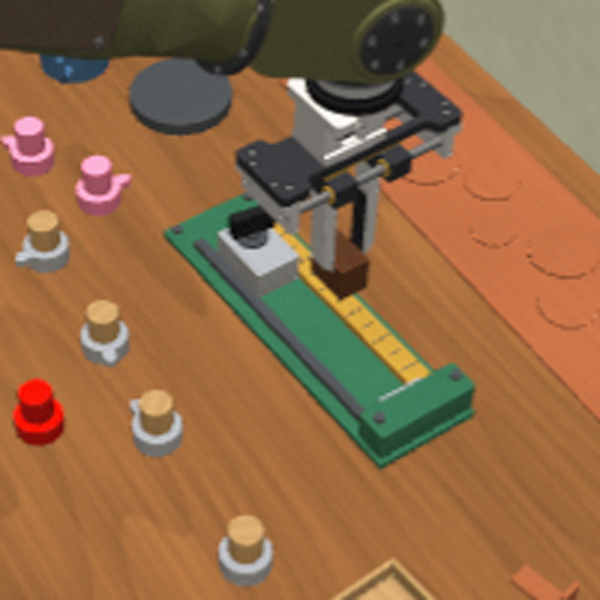

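Spacer is held. On to the tray.

Call:
{"name": "carry_out", "arguments": {
  "deltas": [
    [[-1.2, -0.7, 0], 0, 0],
    [[-2.4, -1.4, 0], 0, 0],
    [[-2.4, -1.4, 0], 0, 0],
    [[-2.4, -1.4, 0], 0, 0],
    [[-2.4, -1.4, 0], 0, 0],
    [[-2.4, -1.4, 0], 0, 0],
    [[-2.4, -1.4, 0], 0, 0],
    [[-2.4, -1.4, 0], 0, 0],
    [[-2.4, -1.4, 0], 0, 0],
    [[-2.4, -1.4, 0], 0, 0],
    [[-2.4, -1.4, 0], 0, 0],
    [[-2.4, -1.4, 0], 0, 0],
    [[-1.3, -0.6, 0], 0, 0],
    [[0, 0, 0], 0, 0]
  ]
}}

```text
clock: 7.02
eef_pos: [460.6, -338.4, 134.5]
eef_rot: [-3.141, -0.0, 1.641]
wrist_force: [0.3, -0.6, -0.1]
finger_gap: 29.4
```

```bash
python3 mv.py 462 -336 41 94.2
```

```text
at [ 460.6 -338.4  134.5] yaw 94.0 rpy [-1.7995e+02 -3.0000e-02] F [ 0.3 -0.6 -0.1] gap 29.4 t 7.0 j6 -44.0
turn -0.2 deg in 1 rows of -0.15  then total cm [0.23 0.16 9.35] over 4 rows of [0.058 0.039 2.338]
```

Call:
{"name": "carry_out", "arguments": {
  "deltas": [
    [[0, 0, 2], 0, 0],
    [[0, 0, 2], 0, 0],
    [[0, 0, 2], 0, 0],
    [[0, 0, 1.6], 0, 0],
    [[0, 0, 1], 0, 0],
    [[0, 0, 0.5], 0, 0],
    [[0, 0, 0], 0, 0]
  ]
}}

```text
clock: 7.6
eef_pos: [462.2, -335.5, 43.4]
eef_rot: [-3.141, -0.001, 1.645]
wrist_force: [0.2, 0.0, -0.9]
finger_gap: 29.1
```

Call:
{"name": "carry_out", "arguments": {
  "deltas": [
    [[0, 0, 0.2], 0, 0],
    [[0, 0, 0.2], 0, 0],
    [[0, 0, 0], 0, 0]
  ]
}}

```text
clock: 7.85
eef_pos: [462.5, -336.3, 40.6]
eef_rot: [3.141, 0.0, 1.645]
wrist_force: [0.3, 0.0, 0.4]
finger_gap: 29.3
```

Call:
{"name": "carry_out", "arguments": {
  "deltas": [
    [[0, 0, 0.15], 0, 0],
    [[0, 0, 0.1], 0, 0],
    [[0, 0, 0], 0, 0]
  ]
}}

```text
clock: 8.1
eef_pos: [462.2, -336.2, 37.7]
eef_rot: [-3.142, -0.0, 1.644]
wrist_force: [0.3, 0.5, 0.0]
finger_gap: 29.1
```

Call:
{"name": "carry_out", "arguments": {
  "deltas": [
    [[0, 0, 0.1], 0, 0],
    [[0, 0, 0], 0, 0.5],
    [[0, 0, 0], 0, 0.5],
    [[0, 0, 0], 0, 0.5],
    [[0, 0, 0], 0, 0.5],
    [[0, 0, -1], 0, 0.5],
    [[0, 0, -3], 0, 0.5],
    [[0, 0, -3], 0, 0.5],
    [[0, 0, -3], 0, 0.5],
    [[0, 0, -1], 0, 0.5]
  ]
}}

```text
clock: 8.93
eef_pos: [463.4, -337.1, 152.1]
eef_rot: [3.137, 0.004, 1.645]
wrist_force: [0.4, -0.3, 0.7]
finger_gap: 47.0
```

```bash
python3 -c "
from st import *
im,d=shot('side','s6.png',(180,100,420,400),2);im,d=shot('top','t6.png',(150,150,450,300),2.6)
hsv=cv2.cvtColor(im,cv2.COLOR_RGB2HSV);P=cloud('top',d)
c='top'
for o in stamps(c):print(c,*o)
"; python3 mv.py 598.9 98.5 180 180
```

```text
top [438.  214.8] 10 -169.0 32.6 (226, 242)
top [433.5  82.6] 8 -105.9 33.3 (268, 243)
top [425.7 -33.8] 10 101.3 32.1 (306, 245)
top [ 425.2 -185.3] 0 nan 0 (355, 244)
at [ 463.  -336.8  149.2] yaw 94.2 rpy [1.7983e+02 1.7000e-01] F [ 0.9 -0.6  0.3] gap 47.0 t 9.0 j6 -44.0
turn -85.8 deg in 13 rows of -6.60  then total cm [-13.59  43.53  -3.08] over 16 rows of [-0.85   2.72  -0.193]
```

View pics/s6.png

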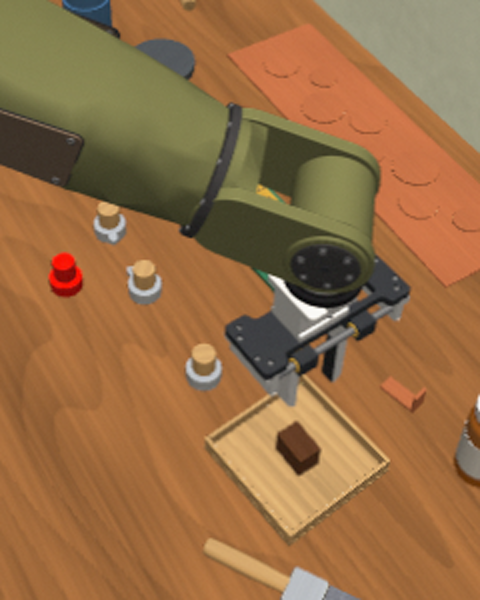

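View pics/t6.png

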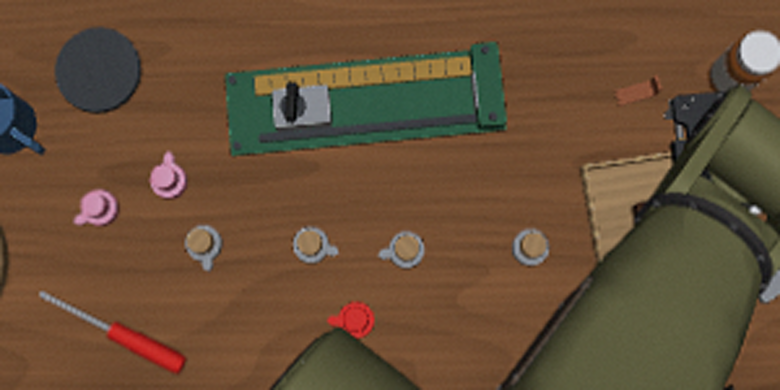

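```bash
python3 mv.py 598.7 99.7 150 94.2
```

```text
at [ 463.  -336.8  149.2] yaw 94.2 rpy [1.7983e+02 1.7000e-01] F [ 0.9 -0.6  0.3] gap 47.0 t 9.0 j6 -44.0
turn 0.0 deg in 1 rows of 0.03  then total cm [42.53 16.73 -0.08] over 16 rows of [ 2.658  1.046 -0.005]
```

Call:
{"name": "carry_out", "arguments": {
  "deltas": [
    [[1.5, 0.6, 0], 0, 0.45],
    [[3, 1.2, 0], 0, 0.45],
    [[3, 1.2, 0], 0, 0.45],
    [[3, 1.2, 0], 0, 0.45],
    [[3, 1.2, 0], 0, 0.45],
    [[3, 1.2, 0], 0, 0.45],
    [[3, 1.2, 0], 0, 0.45],
    [[3, 1.2, 0], 0, 0.45],
    [[3, 1.2, 0], 0, 0.45],
    [[3, 1.2, 0], 0, 0.45],
    [[3, 1.2, 0], 0, 0.45],
    [[3, 1.2, 0], 0, 0.45],
    [[3, 1.2, 0], 0, 0.45],
    [[3, 1.2, 0], 0, 0.45],
    [[2, 0.5, 0], 0, 0.45]
  ]
}}

```text
clock: 10.28
eef_pos: [597.3, 102.6, 144.7]
eef_rot: [-3.139, -0.0, 1.646]
wrist_force: [-0.4, 0.4, 0.1]
finger_gap: 42.2
```

Call:
{"name": "carry_out", "arguments": {
  "deltas": [
    [[0, 0, 0], -6.6, 0.45],
    [[0, 0, 0], -6.6, 0.45],
    [[0, 0, 0], -6.6, 0.45],
    [[0, 0, 0], -6.6, 0.45],
    [[0, 0, 0], -6.6, 0.45],
    [[0, 0, 0], -6.6, 0.45],
    [[0, 0, 0], -6.6, 0.45],
    [[0, 0, 0], -6.6, 0.45],
    [[0, 0, 0], -6.6, 0.45],
    [[0, 0, 0], -6.6, 0.45],
    [[0, 0, 0], -6.6, 0.45],
    [[0, 0, 0], -6.6, 0.45],
    [[0, 0, 0], -6.2, 0.45],
    [[0, 0, 0], 0, 0.45]
  ]
}}

```text
clock: 11.45
eef_pos: [596.8, 99.9, 144.9]
eef_rot: [-3.141, -0.003, 3.14]
wrist_force: [-0.7, -0.3, -1.2]
finger_gap: 42.5
```

```bash
python3 mv.py 598.7 99.7 77 179.6;python3 -c "
from h import *
im,d=shot('side','s7.png',(180,100,420,250),3.2)"
```

```text
at [596.8  99.9 144.9] yaw 179.9 rpy [-1.7998e+02 -1.5000e-01] F [-0.7 -0.3 -1.2] gap 42.5 t 11.4 j6 -84.0
turn 0.3 deg in 1 rows of 0.32  then total cm [-0.19 -0.02  6.79] over 3 rows of [-0.063 -0.005  2.264]
```

View pics/s7.png

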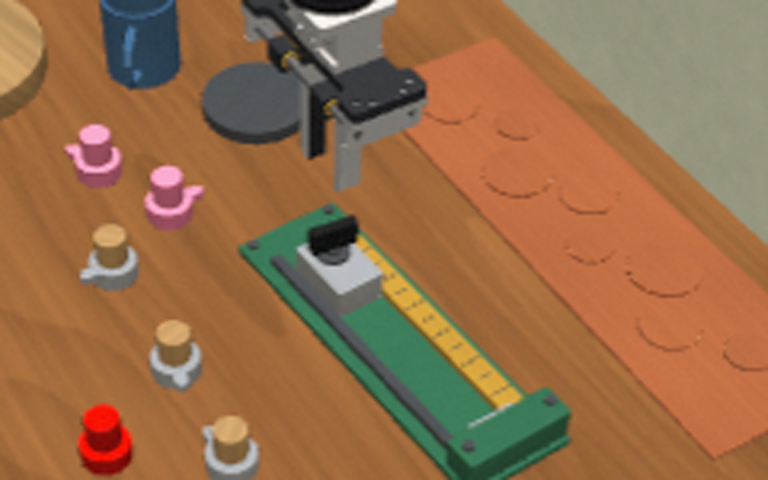

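Call:
{"name": "carry_out", "arguments": {
  "deltas": [
    [[-0.1, 0, 2], 0.3, 0.45],
    [[-0.1, 0, 2], 0, 0.45],
    [[0, 0, 1.5], 0, 0.45],
    [[0, 0, 1.0], 0, 0.45],
    [[0, 0, 0.3], 0, 0.45],
    [[0, 0, 0], 0, 0.45],
    [[0, 0, 0], 0, 0],
    [[0, 0, 0], 0, 0],
    [[0, 0, 0], 0, 0],
    [[0, 0, 0], 0, 0],
    [[0, 0, 0], 0, 0],
    [[0, 0, 0], 0, 0]
  ],
  "grip_force": 20
}}

```text
clock: 12.5
eef_pos: [599.6, 100.0, 79.0]
eef_rot: [3.141, 0.0, 3.13]
wrist_force: [0.3, 1.0, 1.0]
finger_gap: 5.7
```

```bash
python3 mv.py 598.7 99.7 77 94.2;python3 -c "
from h import *
im,d=shot('side','s8.png',(230,120,350,220),6)"
```

```text
at [599.6 100.   79. ] yaw 179.3 rpy [1.7999e+02 2.0000e-02] F [0.3 1.  1. ] gap 5.7 t 12.5 j6 -83.0
turn 85.1 deg in 13 rows of 6.55  then total cm [-0.02 -0.09  0.2 ] over 1 rows of [-0.019 -0.091  0.201]
```

View pics/s8.png

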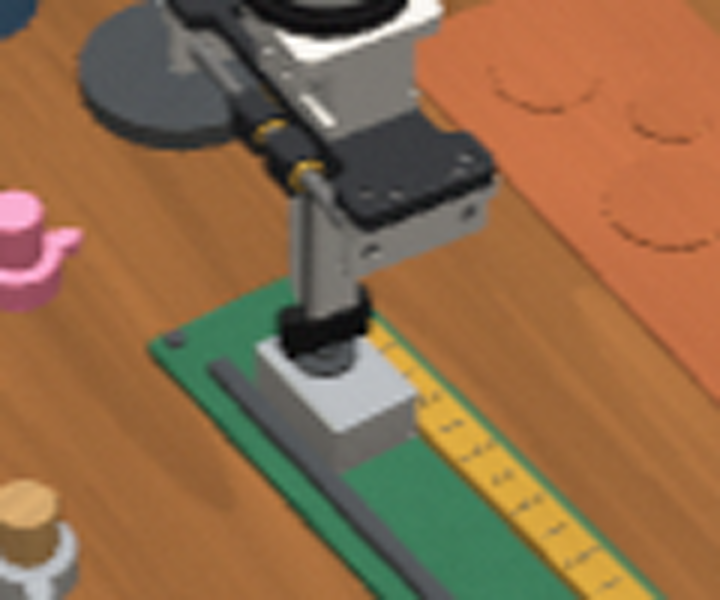

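Run:
```python
from st import *
im,d=get('side');P=cloud('side',d)
for u,v in [(283,172),(285,174),(285,166),(283,160),(286,168),(284,176),(290,185)]:
    print(u,v,P[v,u].round(0),im[v,u])
im,d=shot('top','t8.png',(225,150,345,230),6)
```

```text
283 172 [590.  85.  90.] [121 118 112]
285 174 [606. 100.  62.] [16 16 17]
285 166 [596.  85. 110.] [121 119 113]
283 160 [590.  86. 134.] [119 115 110]
286 168 [602.  88.  97.] [120 119 114]
284 176 [600.  96.  60.] [16 16 16]
290 185 [604.  70.  45.] [187 190 195]
```

View pics/t8.png

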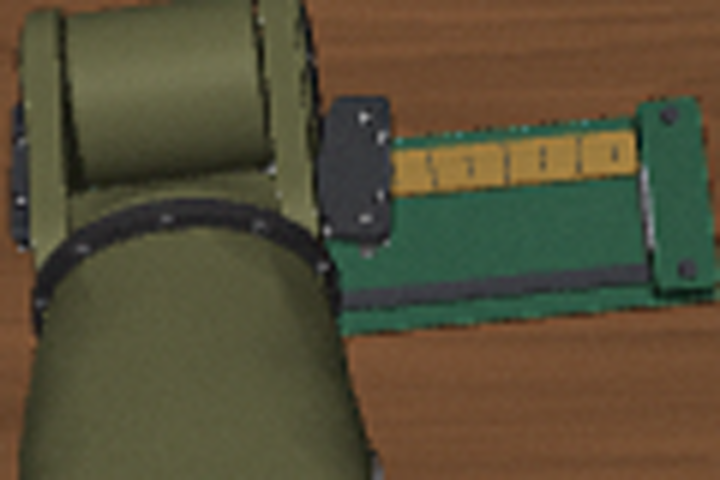

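Run:
```python
from st import *
print(manip.tcp_to_tips,[a for a in dir(manip) if a[0]!='_'])
im,d=get('side');P=cloud('side',d)
for u in (281,283,285,287):
  for v in range(160,184,2):
    print(u,v,P[v,u].round(0),im[v,u])
```

```text
22.0 ['Unreachable', 'read_state', 'tcp_to_tips']
281 160 [590.  95. 127.] [70 68 66]
281 162 [589.  95. 120.] [74 72 69]
281 164 [589.  93. 114.] [73 73 68]
281 166 [590.  95. 104.] [76 75 71]
281 168 [590.  96.  96.] [75 74 71]
281 170 [587.  90.  95.] [75 74 70]
281 172 [590.  96.  81.] [76 74 71]
281 174 [591.  96.  72.] [20 19 19]
281 176 [591.  97.  63.] [17 15 15]
281 178 [593. 101.  52.] [19 18 18]
281 180 [590.  95.  51.] [84 89 91]
281 182 [589.  94.  43.] [112 113 114]
283 160 [590.  86. 134.] [119 115 110]
283 162 [591.  87. 126.] [118 115 110]
283 164 [591.  86. 119.] [116 114 109]
283 166 [592.  88. 110.] [117 114 109]
283 168 [590.  86. 105.] [117 114 109]
283 170 [592.  87.  95.] [118 115 109]
283 172 [590.  85.  90.] [121 118 112]
283 174 [598.  97.  68.] [15 15 15]
283 176 [598.  98.  60.] [18 17 17]
283 178 [595.  93.  58.] [61 64 65]
283 180 [597.  96.  46.] [82 85 88]
283 182 [593.  89.  46.] [67 68 68]
285 160 [597.  87. 130.] [122 121 114]
285 162 [596.  84. 125.] [121 119 114]
285 164 [596.  85. 117.] [122 120 115]
285 166 [596.  85. 110.] [121 119 113]
285 168 [597.  85. 102.] [123 120 115]
285 170 [599.  89.  90.] [123 120 114]
285 172 [604.  97.  73.] [56 54 51]
285 174 [606. 100.  62.] [16 16 17]
285 176 [605.  98.  56.] [15 17 15]
285 178 [603.  95.  52.] [66 68 70]
285 180 [600.  90.  50.] [81 84 88]
285 182 [597.  85.  48.] [75 76 76]
287 160 [563.  22. 198.] [114 112 107]
287 162 [566.  26. 187.] [112 109 104]
287 164 [565.  24. 182.] [115 113 108]
287 166 [603.  86. 106.] [122 119 115]
287 168 [603.  85.  99.] [123 120 115]
287 170 [600.  81.  96.] [124 119 114]
287 172 [608.  93.  74.] [27 28 28]
287 174 [608.  93.  67.] [15 15 16]
287 176 [609.  95.  57.] [20 20 19]
287 178 [610.  96.  47.] [79 83 85]
287 180 [603.  84.  54.] [84 88 91]
287 182 [603.  84.  46.] [162 165 167]
```

Run:
```python
from st import *
for z in (110,123,130,137,145): print(z,proj('side',[[596.8,99.9-21-6,z]]).round(1))
im,d=shot('side','s9.png',(255,140,315,190),12)
for z in (50,57,64,71,78,85): print(z,proj('side',[[599.6,87.,z]]).round(1))
```

```text
110 [[287.5 168.5]]
123 [[287.5 165. ]]
130 [[287.6 163.1]]
137 [[287.6 161.2]]
145 [[287.7 159. ]]
50 [[285.4 180.6]]
57 [[285.5 178.9]]
64 [[285.5 177.1]]
71 [[285.5 175.3]]
78 [[285.5 173.5]]
85 [[285.6 171.7]]
```

View pics/s9.png

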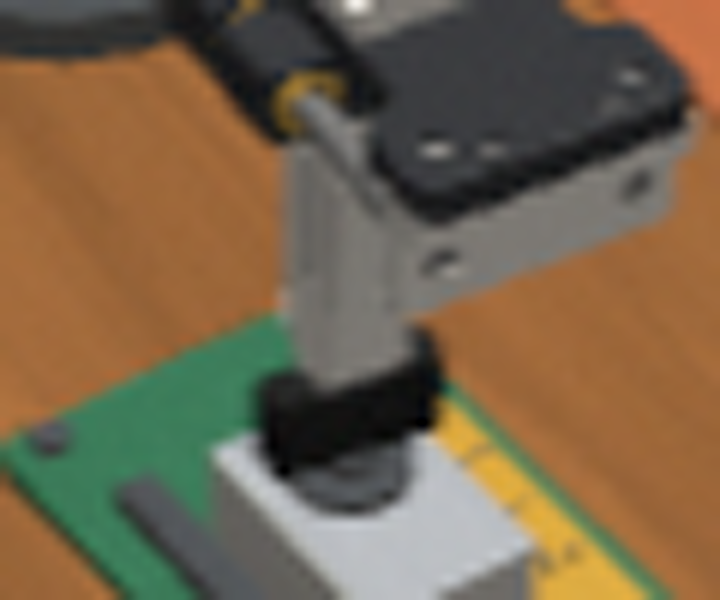

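Call:
{"name": "carry_out", "arguments": {
  "deltas": [
    [[0, 0, 0.1], 0, 0],
    [[0, 0, 0.1], 0, 0],
    [[0, 0, 0], 0, 0]
  ]
}}

```text
clock: 12.9
eef_pos: [599.9, 100.0, 78.7]
eef_rot: [3.141, 0.002, 3.13]
wrist_force: [-7.5, -0.7, 18.0]
finger_gap: 0.2
```

Call:
{"name": "carry_out", "arguments": {
  "deltas": [
    [[0, 0, 0.1], 0, 0],
    [[0, 0, 0.1], 0, 0],
    [[0, 0, 0], 0, 0]
  ]
}}

```text
clock: 13.15
eef_pos: [600.2, 100.0, 78.5]
eef_rot: [3.141, 0.003, 3.13]
wrist_force: [-15.9, -1.3, 33.8]
finger_gap: 0.4
```

Call:
{"name": "carry_out", "arguments": {
  "deltas": [
    [[0, 0, -1], 0, 0.45],
    [[0, 0, -1.5], 0, 0.45],
    [[0, 0, 0], 0, 0.45],
    [[0, 0, 0], 0, 0.45],
    [[0, 0, 0], 0, 0.45]
  ]
}}

```text
clock: 13.57
eef_pos: [599.2, 99.9, 98.9]
eef_rot: [-3.141, -0.001, 3.13]
wrist_force: [0.5, -0.7, -0.8]
finger_gap: 30.2
```

```bash
python3 mv.py 598.7 99.7 56 179.6;python3 -c "
from st import *
im,d=shot('side','s10.png',(255,140,315,190),12)
hsv=cv2.cvtColor(im,cv2.COLOR_RGB2HSV);P=cloud('side',d)
box=(np.abs(P[...,0]-610)<60)&(np.abs(P[...,1]-10)<170)
m=(cv2.inRange(hsv,(0,0,0),(179,90,50))>0)&box&(np.abs(P[...,2]-78)<6)
print(np.median(P[m],0),m.sum())"
```

```text
at [599.2  99.9  98.9] yaw 179.3 rpy [-1.7999e+02 -5.0000e-02] F [ 0.5 -0.7 -0.8] gap 30.2 t 13.6 j6 -83.0
turn -0.3 deg in 1 rows of -0.28  then total cm [ 0.05 -0.02  4.29] over 2 rows of [ 0.025 -0.01   2.144]
[594.37077869  97.53970092  77.05926877] 38
```

View pics/s10.png

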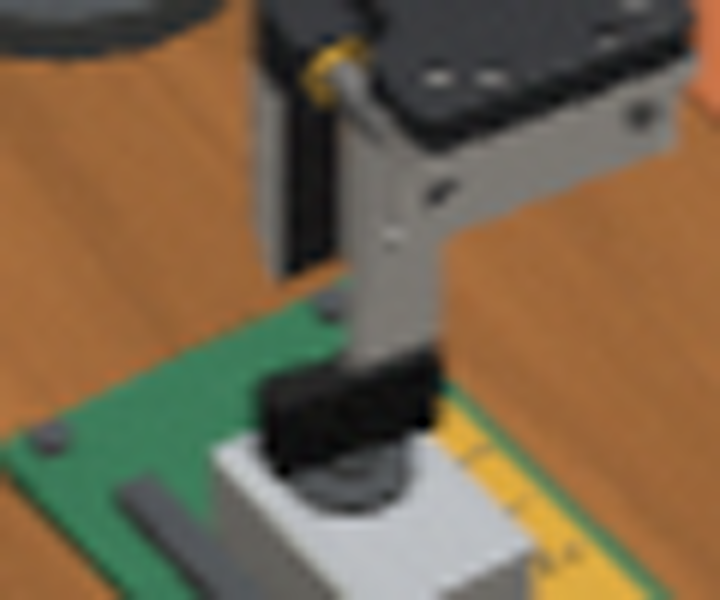

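Call:
{"name": "carry_out", "arguments": {
  "deltas": [
    [[0, 0, 0], 0, 0.45],
    [[0, 0, 1], 0, 0.45],
    [[0, 0, 1], 0, 0.45],
    [[0, 0, 0.4], 0, 0.45],
    [[0, 0, 0], 0, 0.45]
  ]
}}

```text
clock: 14.03
eef_pos: [598.6, 99.9, 73.7]
eef_rot: [-3.141, -0.003, 3.13]
wrist_force: [-0.0, 0.3, -0.3]
finger_gap: 42.2
```

Call:
{"name": "carry_out", "arguments": {
  "deltas": [
    [[0, 0, 1], 0, 0.45],
    [[0, 0, 0.8], 0, 0.45],
    [[0, 0, 0.2], 0, 0.45],
    [[0, 0, 0], 0, 0.45]
  ]
}}

```text
clock: 14.37
eef_pos: [599.1, 99.9, 54.7]
eef_rot: [-3.141, -0.001, 3.13]
wrist_force: [0.4, 0.3, 0.0]
finger_gap: 42.6
```

Call:
{"name": "carry_out", "arguments": {
  "deltas": [
    [[0, 0, 0], 0, 0],
    [[0, 0, 0], 0, 0],
    [[0, 0, 0], 0, 0],
    [[0, 0, 0], 0, 0],
    [[0, 0, 0], 0, 0],
    [[0, 0, 0], 0, 0],
    [[0, 0, 0], 0, 0]
  ]
}}

```text
clock: 14.95
eef_pos: [599.7, 100.2, 56.1]
eef_rot: [3.141, 0.001, 3.13]
wrist_force: [0.2, 2.3, 3.1]
finger_gap: 12.2
```

Call:
{"name": "carry_out", "arguments": {
  "deltas": [
    [[0, 0, 0], 5, 0],
    [[0, 0, 0], 5, 0],
    [[0, 0, 0], 5, 0],
    [[0, 0, 0], 5, 0],
    [[0, 0, 0], 5, 0],
    [[0, 0, 0], 5, 0],
    [[0, 0, 0], 5, 0],
    [[0, 0, 0], 5, 0]
  ]
}}

```text
clock: 15.62
eef_pos: [600.1, 100.4, 56.1]
eef_rot: [3.14, 0.001, 2.428]
wrist_force: [4.2, 4.3, 0.3]
finger_gap: 11.8
```

Call:
{"name": "carry_out", "arguments": {
  "deltas": [
    [[0, 0, 0], 5, 0],
    [[0, 0, 0], 5, 0],
    [[0, 0, 0], 5, 0],
    [[0, 0, 0], 5, 0],
    [[0, 0, 0], 5, 0],
    [[0, 0, 0], 5, 0],
    [[0, 0, 0], 5, 0],
    [[0, 0, 0], 5, 0],
    [[0, 0, 0], 5, 0],
    [[0, 0, 0], 0, 0],
    [[0, 0, 0], 0, 0]
  ]
}}

```text
clock: 16.53
eef_pos: [601.7, 100.4, 56.2]
eef_rot: [3.136, -0.001, 1.646]
wrist_force: [17.1, 5.6, -8.0]
finger_gap: 12.0
```

```bash
python3 mv.py 598.7 99.7 56 94.2;python3 -c "
from st import *
print(manip.read_state()['moment'])
im,d=shot('side','s11.png',(240,130,320,190),9)"
```

```text
at [601.7 100.4  56.2] yaw 94.3 rpy [ 1.7965e+02 -4.0000e-02] F [17.1  5.6 -8. ] gap 12.0 t 16.5 j6 2.0
turn 0.1 deg in 1 rows of 0.09  then total cm [-0.05 -0.3   0.02] over 1 rows of [-0.05  -0.304  0.017]
[ 0.94539016 -3.24951162 -0.05953016]
```

View pics/s11.png

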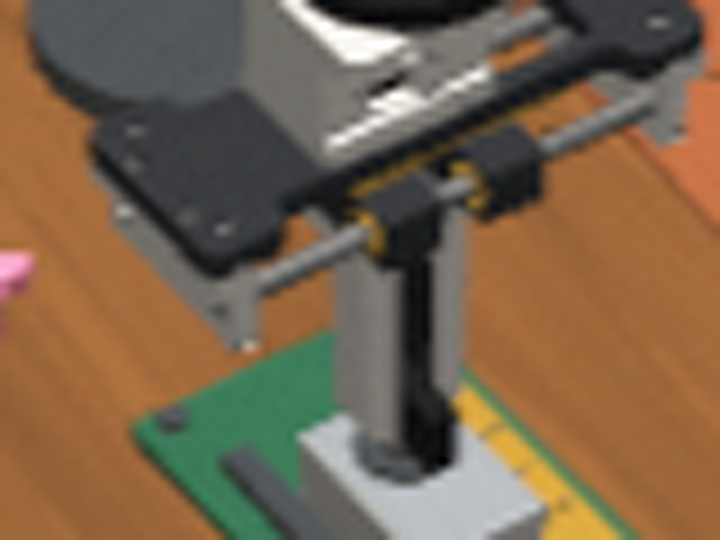

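Call:
{"name": "carry_out", "arguments": {
  "deltas": [
    [[0, 0.25, 0], 0, 0],
    [[0, 0, 0], 0, 0],
    [[0, 0, 0], 0, 0]
  ]
}}

```text
clock: 16.83
eef_pos: [602.0, 100.5, 56.0]
eef_rot: [-3.142, -0.0, 1.646]
wrist_force: [-3.1, 3.4, 4.3]
finger_gap: 11.6
```

Call:
{"name": "carry_out", "arguments": {
  "deltas": [
    [[0.3, 0, 0], 0, 0],
    [[0.6, 0, 0], 0, 0],
    [[0.7, 0, 0], 0, 0],
    [[0.7, 0, 0], 0, 0],
    [[0.7, 0, 0], 0, 0],
    [[0.5, 0, 0], 0, 0],
    [[0.3, 0, 0], 0, 0],
    [[0, 0, 0], 0, 0]
  ]
}}

```text
clock: 17.5
eef_pos: [599.2, 138.2, 56.0]
eef_rot: [3.141, 0.001, 1.647]
wrist_force: [-1.4, 0.5, 5.9]
finger_gap: 12.0
```

Call:
{"name": "carry_out", "arguments": {
  "deltas": [
    [[0.2, 0, 0], 0, 0],
    [[0.2, 0, 0], 0, 0],
    [[0, 0, 0], 0, 0]
  ]
}}

```text
clock: 17.75
eef_pos: [598.9, 141.7, 56.0]
eef_rot: [3.141, 0.001, 1.646]
wrist_force: [-1.2, -1.5, 4.7]
finger_gap: 11.8
```

Call:
{"name": "carry_out", "arguments": {
  "deltas": [
    [[0.2, 0, 0], 0, 0],
    [[0.1, 0, 0], 0, 0],
    [[0, 0, 0], 0, 0]
  ]
}}

```text
clock: 18.0
eef_pos: [598.7, 144.6, 56.0]
eef_rot: [3.141, 0.001, 1.646]
wrist_force: [-1.2, -2.3, 5.1]
finger_gap: 11.7
```

Call:
{"name": "carry_out", "arguments": {
  "deltas": [
    [[0.15, 0, 0], 0, 0],
    [[0.1, 0, 0], 0, 0],
    [[0, 0, 0], 0, 0]
  ]
}}

```text
clock: 18.25
eef_pos: [598.6, 146.7, 56.0]
eef_rot: [3.141, 0.001, 1.646]
wrist_force: [-2.0, -4.7, 5.0]
finger_gap: 11.8
```

Call:
{"name": "carry_out", "arguments": {
  "deltas": [
    [[0.15, 0, 0], 0, 0],
    [[0, 0, 0], 0, 0]
  ]
}}

```text
clock: 18.42
eef_pos: [598.6, 146.9, 56.0]
eef_rot: [-3.142, 0.003, 1.646]
wrist_force: [-1.0, -13.6, 6.0]
finger_gap: 11.7
```

Call:
{"name": "carry_out", "arguments": {
  "deltas": [
    [[-0.1, 0, 0], 0, 0],
    [[0, 0, 0], 0, 0.35],
    [[0, 0, 0], 0, 0.35],
    [[0, 0, 0], 0, 0.35],
    [[0, 0, -1.5], 0, 0.35],
    [[0, 0, -2.5], 0, 0.35],
    [[0, 0, -2.5], 0, 0.35],
    [[0, 0, -2.5], 0, 0.35]
  ]
}}

```text
clock: 19.08
eef_pos: [598.1, 148.2, 146.5]
eef_rot: [-3.141, -0.0, 1.647]
wrist_force: [0.1, 0.2, 0.2]
finger_gap: 32.8
```

```bash
python3 mv.py 425.7 -34.5 150 191
```

```text
at [598.1 148.2 146.5] yaw 94.3 rpy [-179.96   -0.  ] F [0.1 0.2 0.2] gap 32.8 t 19.1 j6 6.0
turn -96.7 deg in 14 rows of -6.90  then total cm [ 20.41 -14.64  -0.35] over 9 rows of [ 2.268 -1.627 -0.039]
```

Call:
{"name": "carry_out", "arguments": {
  "deltas": [
    [[-1.3, -1.4, 0], 0, 0.55],
    [[-2.3, -2.5, 0], 0, 0.55],
    [[-2.3, -2.5, 0], 0, 0.55],
    [[-2.3, -2.5, 0], 0, 0.55],
    [[-2.3, -2.5, 0], 0, 0.55],
    [[-2.3, -2.5, 0], 0, 0.55],
    [[-2.3, -2.5, 0], 0, 0.55],
    [[-1.8, -2.1, 0], 0, 0.55],
    [[0, 0, 0], 0, 0.55]
  ]
}}

```text
clock: 19.83
eef_pos: [424.2, -36.4, 145.7]
eef_rot: [-3.141, 0.0, 1.644]
wrist_force: [-0.3, 0.6, 1.0]
finger_gap: 51.8
```

Call:
{"name": "carry_out", "arguments": {
  "deltas": [
    [[0, 0, 0], -6.9, 0.55],
    [[0, 0, 0], -6.9, 0.55],
    [[0, 0, 0], -6.9, 0.55],
    [[0, 0, 0], -6.9, 0.55],
    [[0, 0, 0], -6.9, 0.55],
    [[0, 0, 0], -6.9, 0.55],
    [[0, 0, 0], -6.9, 0.55],
    [[0, 0, 0], -6.9, 0.55],
    [[0, 0, 0], -6.9, 0.55],
    [[0, 0, 0], -6.9, 0.55],
    [[0, 0, 0], -6.9, 0.55],
    [[0, 0, 0], -6.9, 0.55],
    [[0, 0, 0], -6.9, 0.55],
    [[0, 0, 0], -6.9, 0.55]
  ]
}}

```text
clock: 21.0
eef_pos: [427.0, -34.0, 145.7]
eef_rot: [3.142, 0.0, -2.944]
wrist_force: [0.8, 0.2, -0.3]
finger_gap: 51.8
```

```bash
sed -i 's/^H=.*/H=np.array([608.7,9.0]);Y=np.radians(4.12)/' st.py; python3 mv.py 425.7 -34.5 26 191;python3 - <<'E'
from st import *
shot('top','t12.png',(190,150,390,290),4);shot('side','s12.png',(190,120,370,300),3.3)
for c in('top','side'):
    for o in stamps(c):print(c,*o)
    noses(c,[(438,214.5),(433.5,82),(425.6,-34.5)])
    im,d=get(c);hsv=cv2.cvtColor(im,cv2.COLOR_RGB2HSV);P=cloud(c,d)
    box=(np.abs(P[...,0]-610)<60)&(np.abs(P[...,1]-10)<190)
    for n,lo,hi,z in(('bar',(0,0,0),(179,90,50),78),('foll',(0,0,120),(179,50,255),44)):
        m=(cv2.inRange(hsv,lo,hi)>0)&box&(np.abs(P[...,2]-z)<9)
        for (u,v),s in comps(m,25,500):
            W=onz(c,np.c_[u,v],z)[:,:2]; q=np.array([tohold(w) for w in W])
            print(c,n,s,W.mean(0).round(1),'hold min',q.min(0).round(1),'max',q.max(0).round(1))
E
```

```text
at [427.  -34.  145.7] yaw -168.7 rpy [1.8e+02 1.0e-02] F [ 0.8  0.2 -0.3] gap 51.8 t 21.0 j6 -111.0
turn 0.3 deg in 1 rows of 0.29  then total cm [ 0.14 -0.02 11.97] over 4 rows of [ 0.034 -0.005  2.993]
top [438.2 214.9] 10 -168.9 32.8 (226, 242)
top [433.5  82.6] 0 nan 0 (268, 243)
top [ 425.2 -185.3] 0 nan 0 (355, 244)
top (438, 214.5) 11 mean -169.0 med -170.4 rmax 32.3
top (433.5, 82) none
top (425.6, -34.5) none
top bar [241 188  15   4  49] [597.4 142.8] hold min [ -8.1 111.9] max [  3.8 155.7]
top foll [241 184  23  16 189] [596.8 126.7] hold min [-24.6  90.3] max [ 21.5 158.6]
side [438.3 213.8] 38 -133.0 35.4 (214, 174)
side [433.5  81.2] 26 -116.7 34.9 (234, 204)
side [425.6 -35.3] 27 -165.5 36.7 (251, 234)
side [ 425.3 -186.4] 16 -117.9 28.5 (281, 277)
side (438, 214.5) 16 mean -165.3 med -168.5 rmax 33.1
side (433.5, 82) 17 mean -105.5 med -107.9 rmax 34.0
side (425.6, -34.5) 11 mean 101.6 med 100.3 rmax 35.7
side bar [271 158  10  12  60] [595.6 136.3] hold min [-13.1 105.1] max [  3.1 153.3]
side foll [267 166  23  14 116] [603.4 126.1] hold min [-21.3  87.8] max [ 21.3 157.4]
```

View pics/t12.png

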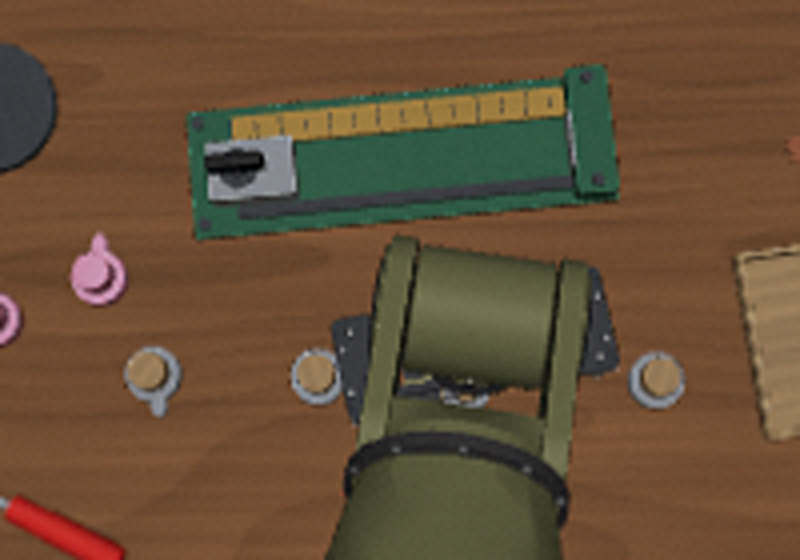

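View pics/s12.png

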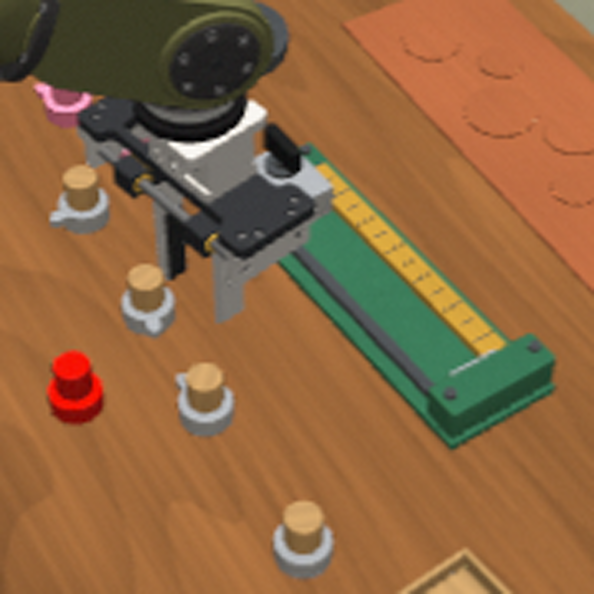

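Call:
{"name": "carry_out", "arguments": {
  "deltas": [
    [[0.1, 0, 3], 0.3, 0.55],
    [[0, 0, 3], 0, 0.55],
    [[0, 0, 2.5], 0, 0.55],
    [[0, 0, 1.7], 0, 0.55],
    [[0, 0, 1.2], 0, 0.55],
    [[0, 0, 0.6], 0, 0.55],
    [[0, 0, 0], 0, 0.55]
  ]
}}

```text
clock: 21.68
eef_pos: [425.3, -34.4, 24.8]
eef_rot: [3.141, -0.002, -2.959]
wrist_force: [0.1, 0.6, -0.1]
finger_gap: 51.8
```

Call:
{"name": "carry_out", "arguments": {
  "deltas": [
    [[0, 0, 0], 0, 0],
    [[0, 0, 0], 0, 0],
    [[0, 0, 0], 0, 0],
    [[0, 0, 0], 0, 0],
    [[0, 0, 0], 0, 0],
    [[0, 0, 0], 0, 0],
    [[0, 0, 0], 0, 0]
  ],
  "grip_force": 30
}}

```text
clock: 22.27
eef_pos: [426.1, -34.6, 26.4]
eef_rot: [-3.141, 0.001, -2.956]
wrist_force: [-1.6, 2.4, 6.7]
finger_gap: 29.4
```

```bash
python3 mv.py 425.7 -34.5 100 191;python3 - <<'E'
from st import *
shot('side','s13.png',(190,120,370,300),3.3)
E
```

```text
at [426.1 -34.6  26.4] yaw -169.4 rpy [-1.7999e+02  7.0000e-02] F [-1.6  2.4  6.7] gap 29.4 t 22.3 j6 -110.0
turn -0.4 deg in 1 rows of -0.39  then total cm [ 0.04  0.02 -7.36] over 3 rows of [ 0.012  0.007 -2.453]
```

View pics/s13.png

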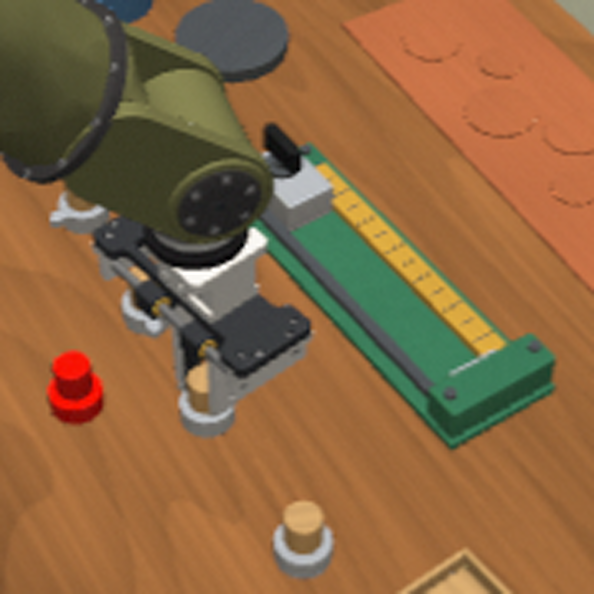

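Call:
{"name": "carry_out", "arguments": {
  "deltas": [
    [[0, 0, -0.5], 0, 0],
    [[0, 0, -1], 0, 0],
    [[0, 0, -1.5], 0, 0],
    [[0, 0, -2], 0, 0],
    [[0, 0, -2], 0, 0],
    [[0, 0, -1], 0, 0],
    [[0, 0, 0], 6, 0],
    [[0, 0, 0], 6, 0],
    [[0, 0, 0], 6, 0],
    [[0, 0, 0], 6, 0],
    [[0, 0, 0], 6, 0],
    [[0, 0, 0], 6, 0],
    [[0, 0, 0], 6, 0],
    [[0, 0, 0], 6, 0]
  ]
}}

```text
clock: 23.48
eef_pos: [425.4, -34.7, 105.8]
eef_rot: [-3.141, -0.0, 2.484]
wrist_force: [0.0, -0.1, -3.4]
finger_gap: 29.4
```

Call:
{"name": "carry_out", "arguments": {
  "deltas": [
    [[0, 0, 0], 6, 0],
    [[0, 0, 0], 6, 0],
    [[0, 0, 0], 6, 0],
    [[0, 0, 0], 6, 0],
    [[0, 0, 0], 6, 0],
    [[0, 0, 0], 6, 0],
    [[0, 0, 0], 6, 0],
    [[0, 0, 0], 6, 0],
    [[0, 0, 0], 1, 0]
  ]
}}

```text
clock: 24.23
eef_pos: [425.5, -34.6, 105.9]
eef_rot: [-3.141, -0.0, 1.629]
wrist_force: [1.2, -0.4, -2.9]
finger_gap: 29.3
```

```bash
python3 mv.py 615.8 -91.7 100 93.7
```

```text
at [425.5 -34.6 105.9] yaw 93.3 rpy [-179.99   -0.  ] F [ 1.2 -0.4 -2.9] gap 29.3 t 24.2 j6 -13.0
turn -0.4 deg in 1 rows of -0.37  then total cm [-6.92 18.62  0.59] over 7 rows of [-0.989  2.66   0.084]
```

Call:
{"name": "carry_out", "arguments": {
  "deltas": [
    [[-0.4, 1.2, 0], 0, 0],
    [[-0.9, 2.4, 0], 0, 0],
    [[-0.9, 2.4, 0], 0, 0],
    [[-0.9, 2.4, 0], 0, 0],
    [[-0.9, 2.4, 0], 0, 0],
    [[-0.9, 2.4, 0], 0, 0],
    [[-0.9, 2.4, 0], 0, 0],
    [[-0.7, 1.8, 0], 0, 0],
    [[-0.4, 1.2, 0], 0, 0],
    [[0, 0, 0], 0, 0],
    [[0, 0, 0], 0, 0]
  ]
}}

```text
clock: 25.15
eef_pos: [615.3, -91.7, 105.1]
eef_rot: [-3.14, -0.0, 1.636]
wrist_force: [0.2, -0.6, -3.2]
finger_gap: 29.3
```

```bash
python3 mv.py 615.8 -91.7 50 93.7
python3 - <<'E'
from st import *
shot('side','s14.png',(230,120,370,270),4)
E
```

```text
at [615.3 -91.7 105.1] yaw 93.7 rpy [-1.7993e+02 -2.0000e-02] F [ 0.2 -0.6 -3.2] gap 29.3 t 25.1 j6 -16.0
turn 0.0 deg in 1 rows of 0.03  then total cm [0.   0.05 5.51] over 2 rows of [1.000e-03 2.500e-02 2.756e+00]
```

View pics/s14.png

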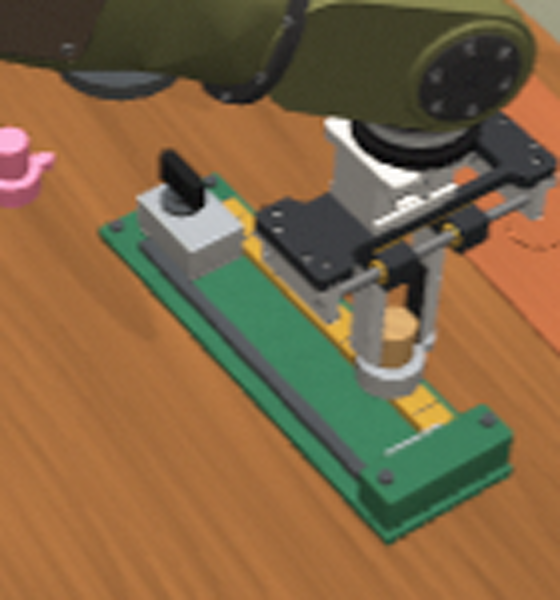

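Call:
{"name": "carry_out", "arguments": {
  "deltas": [
    [[0, 0.05, 2], 0, 0],
    [[0, 0, 2], 0, 0],
    [[0, 0, 1.3], 0, 0],
    [[0, 0, 0.7], 0, 0],
    [[0, 0, 0], 0, 0]
  ]
}}

```text
clock: 25.62
eef_pos: [615.2, -91.5, 44.5]
eef_rot: [-3.139, -0.001, 1.635]
wrist_force: [0.3, 0.3, -3.2]
finger_gap: 29.3
```

Call:
{"name": "carry_out", "arguments": {
  "deltas": [
    [[0, 0, 0.3], 0, 0],
    [[0, 0, 0.2], 0, 0],
    [[0, 0, 0], 0, 0]
  ]
}}

```text
clock: 25.87
eef_pos: [616.4, -91.8, 41.2]
eef_rot: [3.141, 0.0, 1.634]
wrist_force: [-0.1, -0.6, -3.4]
finger_gap: 29.4
```

Call:
{"name": "carry_out", "arguments": {
  "deltas": [
    [[0, 0, 0.2], 0, 0],
    [[0, 0, 0.1], 0, 0],
    [[0, 0, 0], 0, 0]
  ]
}}

```text
clock: 26.12
eef_pos: [616.1, -91.8, 37.7]
eef_rot: [-3.142, -0.0, 1.634]
wrist_force: [0.2, -0.3, -3.4]
finger_gap: 29.6
```

Call:
{"name": "carry_out", "arguments": {
  "deltas": [
    [[0, 0, 0.15], 0, 0],
    [[0, 0, 0], 0, 0]
  ]
}}

```text
clock: 26.28
eef_pos: [616.4, -91.7, 36.5]
eef_rot: [3.141, 0.0, 1.634]
wrist_force: [-0.2, 1.4, -0.3]
finger_gap: 29.5
```

Call:
{"name": "carry_out", "arguments": {
  "deltas": [
    [[0, 0, 0.1], 0, 0],
    [[0, 0, 0], 0, 0]
  ]
}}

```text
clock: 26.45
eef_pos: [616.4, -91.7, 36.5]
eef_rot: [3.141, 0.0, 1.634]
wrist_force: [-5.0, 1.0, 8.8]
finger_gap: 29.4
```

Call:
{"name": "carry_out", "arguments": {
  "deltas": [
    [[0, 0, -0.1], 0, 0],
    [[0, 0, 0], 0, 0.55],
    [[0, 0, 0], 0, 0.55],
    [[0, 0, 0], 0, 0.55],
    [[0, 0, 0], 0, 0.55],
    [[0, 0, -1], 0, 0.55],
    [[0, 0, -2], 0, 0.55],
    [[0, 0, -3], 0, 0.55],
    [[0, 0, -3], 0, 0.55],
    [[0, 0, -2], 0, 0.55]
  ]
}}

```text
clock: 27.28
eef_pos: [616.8, -91.9, 150.1]
eef_rot: [3.138, 0.001, 1.634]
wrist_force: [-0.3, -0.5, 0.0]
finger_gap: 51.6
```

```bash
python3 mv.py 433.5 82 150 93.3
```

```text
at [616.8 -91.9 150.1] yaw 93.6 rpy [1.7982e+02 5.0000e-02] F [-0.3 -0.5  0. ] gap 51.6 t 27.3 j6 -15.0
turn 0.3 deg in 1 rows of 0.33  then total cm [ 1.841e+01 -1.730e+01  1.000e-02] over 9 rows of [ 2.046e+00 -1.922e+00  1.000e-03]
```

Call:
{"name": "carry_out", "arguments": {
  "deltas": [
    [[1.2, -1.1, 0], 0, 0.55],
    [[2.4, -2.3, 0], 0, 0.55],
    [[2.4, -2.3, 0], 0, 0.55],
    [[2.4, -2.3, 0], 0, 0.55],
    [[2.4, -2.3, 0], 0, 0.55],
    [[2.4, -2.3, 0], 0, 0.55],
    [[2.4, -2.3, 0], 0, 0.55],
    [[1.8, -1.6, 0], 0, 0.55],
    [[1, -0.8, 0], 0, 0.55],
    [[0, 0, 0], 0, 0.55]
  ]
}}

```text
clock: 28.12
eef_pos: [431.1, 82.2, 147.1]
eef_rot: [3.14, -0.0, 1.636]
wrist_force: [-0.7, -0.1, 0.2]
finger_gap: 51.8
```

```bash
python3 mv.py 433.5 82 150 -17.5
python3 - <<'E'
from st import *
shot('top','t15.png',(190,150,390,290),4);shot('side','s15.png',(190,120,370,300),3.3)
for c in('top','side'):
    for o in stamps(c)+stamps(c,60,29):print(c,*o)
    noses(c,[(438,214.5),(433.5,82)])
E
```

```text
at [431.1  82.2 147.1] yaw 93.7 rpy [ 1.7993e+02 -1.0000e-02] F [-0.7 -0.1  0.2] gap 51.8 t 28.1 j6 2.0
turn 111.2 deg in 16 rows of 6.95  then total cm [ 0.23 -0.06 -0.29] over 1 rows of [ 0.229 -0.056 -0.291]
top [618.2 -93.5] 4 5.5 32.5 (324, 183)
top [438.2 214.9] 10 -168.9 32.8 (226, 242)
top [ 425.  -185.3] 0 nan 0 (355, 244)
top [615.1 -93. ] 14 -10.6 39.0 (324, 184)
top [436.5 213.9] 9 -166.6 32.0 (226, 242)
top [ 424.8 -182.9] 0 nan 0 (355, 244)
top (438, 214.5) 12 mean -168.2 med -167.9 rmax 35.5
top (433.5, 82) none
side [433.7 215.3] 37 -108.7 35.7 (212, 174)
side [407.1 119.4] 27 -107.0 35.8 (218, 199)
side [620.2 -88.2] 27 -160.8 38.9 (326, 219)
side [ 425.1 -186. ] 16 -115.1 28.9 (281, 277)
side [404.1 112.1] 13 -111.5 36.7 (218, 198)
side [615.1 -94.8] 33 -130.2 38.6 (326, 219)
side [ 422.3 -190.9] 0 nan 0 (281, 276)
side (438, 214.5) 15 mean -167.1 med -167.0 rmax 34.3
side (433.5, 82) 69 mean 136.5 med 137.5 rmax 41.9
```

View pics/t15.png

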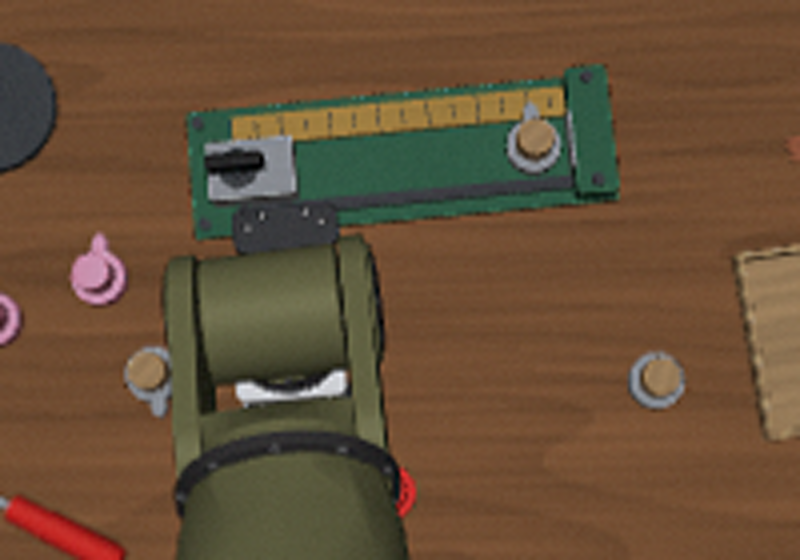

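View pics/s15.png

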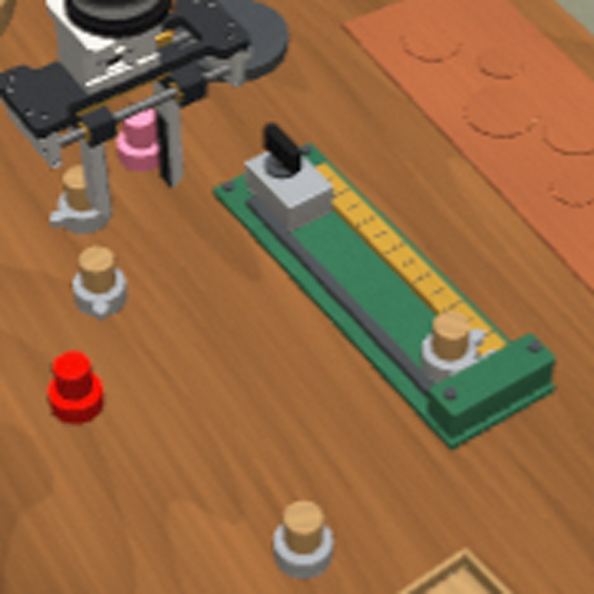

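Run:
```python
from st import *
noses('side',[(407.3,119.9),(406,119),(408.5,121)])
im,d=get('side')
u,v=proj('side',[[407,120,20]])[0].round().astype(int); cv2.imwrite('pics/b1.png',cv2.resize(im[v-16:v+17,u-16:u+17,::-1],None,fx=14,fy=14,interpolation=cv2.INTER_NEAREST))
```

```text
side (407.3, 119.9) 12 mean -112.7 med -112.8 rmax 35.7
side (406, 119) 11 mean -110.5 med -110.9 rmax 34.4
side (408.5, 121) 15 mean -115.3 med -114.1 rmax 37.2
```

View pics/b1.png

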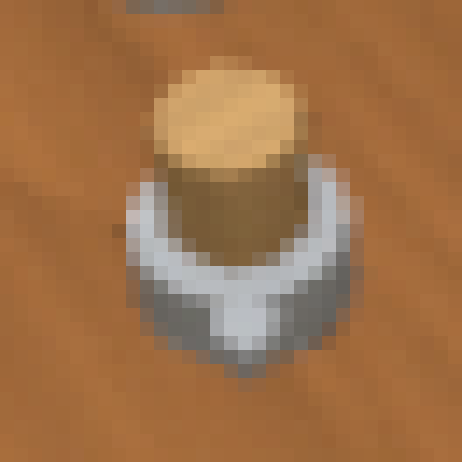

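Call:
{"name": "carry_out", "arguments": {
  "deltas": [
    [[-2, 0, 0], 0, 0.55],
    [[-3.5, 0, 0], 0, 0.55],
    [[-3.5, 0, 0], 0, 0.55],
    [[-3.5, 0, 0], 0, 0.55],
    [[-3.5, 0, 0], 0, 0.55],
    [[-3.5, 0, 0], 0, 0.55],
    [[-3.5, 0, 0], 0, 0.55],
    [[-2, 0, 0], 0, 0.55]
  ]
}}

```text
clock: 28.88
eef_pos: [447.8, -173.0, 146.2]
eef_rot: [3.141, 0.0, 1.631]
wrist_force: [0.6, -0.0, 0.0]
finger_gap: 51.4
```

```bash
python3 - <<'E'
from st import *
shot('top','t16.png',(190,150,390,290),4);shot('side','s16.png')
for c in('top','side'):
    for o in stamps(c):print(c,*o)
    noses(c,[(438,214.5),(407.3,120)]); noses(c,[(616,-93)],10)
E
python3 mv.py 407.2 120 150 -22
```

```text
top [617.5 -93.8] 4 7.8 33.2 (324, 184)
top [437.8 214.9] 9 -168.1 32.4 (226, 242)
top [408.  120.8] 11 -114.8 34.0 (256, 251)
top (438, 214.5) 12 mean -169.0 med -169.5 rmax 34.8
top (407.3, 120) 10 mean -113.6 med -113.0 rmax 32.8
top (616, -93) 14 mean -12.7 med 3.8 rmax 34.2
side [437.2 212.1] 37 -131.0 33.8 (214, 174)
side [407.2 118. ] 18 -111.6 34.6 (219, 199)
side [619.  -90.5] 42 177.5 41.9 (327, 220)
side [ 424.7 -187. ] 10 -120.4 27.8 (281, 277)
side (438, 214.5) 15 mean -168.0 med -167.3 rmax 35.8
side (407.3, 120) 15 mean -112.4 med -112.5 rmax 34.0
side (616, -93) 55 mean 160.6 med 168.3 rmax 41.3
at [ 447.9 -172.5  146. ] yaw 93.4 rpy [-1.7999e+02  2.0000e-02] F [ 0.3 -0.4 -0.2] gap 51.5 t 29.0 j6 -29.0
turn 115.4 deg in 17 rows of 6.79  then total cm [-14.73 -25.6   -0.4 ] over 10 rows of [-1.473 -2.56  -0.04 ]
```

View pics/t16.png

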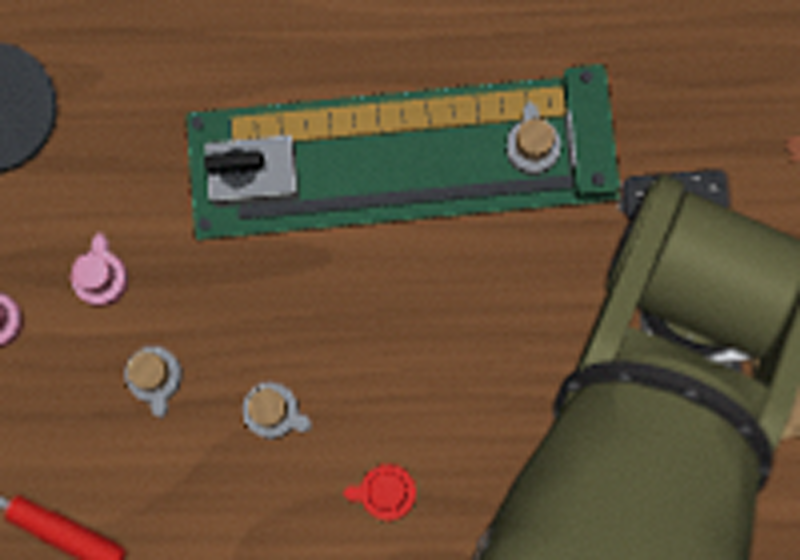

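```bash
python3 mv.py 407.5 120.2 146 -23
```

```text
at [ 447.9 -172.5  146. ] yaw 93.4 rpy [-1.7999e+02  2.0000e-02] F [ 0.3 -0.4 -0.2] gap 51.5 t 29.0 j6 -29.0
turn 116.4 deg in 17 rows of 6.85  then total cm [-15.15 -25.36  -0.  ] over 10 rows of [-1.515 -2.536 -0.   ]
```

Call:
{"name": "carry_out", "arguments": {
  "deltas": [
    [[0, 0, 0], 6.9, 0.55],
    [[0, 0, 0], 6.9, 0.55],
    [[0, 0, 0], 6.9, 0.55],
    [[0, 0, 0], 6.9, 0.55],
    [[0, 0, 0], 6.9, 0.55],
    [[0, 0, 0], 6.9, 0.55],
    [[0, 0, 0], 6.9, 0.55],
    [[0, 0, 0], 6.9, 0.55],
    [[0, 0, 0], 6.9, 0.55],
    [[0, 0, 0], 6.9, 0.55],
    [[0, 0, 0], 6.9, 0.55],
    [[0, 0, 0], 6.9, 0.55],
    [[0, 0, 0], 6.9, 0.55],
    [[0, 0, 0], 6.9, 0.55],
    [[0, 0, 0], 6.9, 0.55],
    [[0, 0, 0], 6.9, 0.55],
    [[0, 0, 0], 6, 0.55]
  ]
}}

```text
clock: 30.4
eef_pos: [447.9, -168.8, 146.2]
eef_rot: [-3.142, 0.0, -0.404]
wrist_force: [-0.9, 0.8, 0.2]
finger_gap: 51.6
```

Call:
{"name": "carry_out", "arguments": {
  "deltas": [
    [[-0.8, -1.3, 0], 0, 0.55],
    [[-1.5, -2.5, 0], 0, 0.55],
    [[-1.5, -2.5, 0], 0, 0.55],
    [[-1.5, -2.5, 0], 0, 0.55],
    [[-1.5, -2.5, 0], 0, 0.55],
    [[-1.5, -2.5, 0], 0, 0.55],
    [[-1.5, -2.5, 0], 0, 0.55],
    [[-1.5, -2.5, 0], 0, 0.55],
    [[-1.5, -2.5, 0], 0, 0.55],
    [[-1.4, -2.7, 0], 0, 0.55],
    [[-1, -1.4, 0], 0, 0.55],
    [[0, 0, 0], 0, 0.55]
  ]
}}

```text
clock: 31.4
eef_pos: [405.6, 126.8, 146.3]
eef_rot: [-3.141, 0.0, -0.395]
wrist_force: [-0.5, -0.2, -0.5]
finger_gap: 52.0
```

```bash
python3 mv.py 407.5 120.2 26 -23
```

```text
at [405.6 126.8 146.3] yaw -22.6 rpy [-1.7998e+02  1.0000e-02] F [-0.5 -0.2 -0.5] gap 52.0 t 31.4 j6 125.0
turn 0.4 deg in 1 rows of 0.37  then total cm [ 0.43  0.54 12.03] over 5 rows of [0.086 0.107 2.405]
```

Call:
{"name": "carry_out", "arguments": {
  "deltas": [
    [[0.4, 0.5, 0], 0.4, 0.55],
    [[0, 0, 3], 0, 0.55],
    [[0, 0, 3], 0, 0.55],
    [[0, 0, 2.5], 0, 0.55],
    [[0, 0, 1.7], 0, 0.55],
    [[0, 0, 1.2], 0, 0.55],
    [[0, 0, 0.6], 0, 0.55],
    [[0, 0, 0], 0, 0.55]
  ]
}}

```text
clock: 32.07
eef_pos: [407.5, 117.2, 25.4]
eef_rot: [3.14, 0.002, -0.406]
wrist_force: [0.4, -0.2, -0.3]
finger_gap: 52.0
```

Call:
{"name": "carry_out", "arguments": {
  "deltas": [
    [[0, 0, 0], 0, 0],
    [[0, 0, 0], 0, 0],
    [[0, 0, 0], 0, 0],
    [[0, 0, 0], 0, 0],
    [[0, 0, 0], 0, 0],
    [[0, 0, 0], 0, 0],
    [[0, 0, 0], 0, 0]
  ],
  "grip_force": 30
}}

```text
clock: 32.65
eef_pos: [408.2, 118.4, 27.0]
eef_rot: [-3.141, -0.001, -0.404]
wrist_force: [0.3, -0.7, 7.1]
finger_gap: 29.2
```

Call:
{"name": "carry_out", "arguments": {
  "deltas": [
    [[0, 0, -0.5], 0, 0],
    [[0, 0, -1], 0, 0],
    [[0, 0, -1.5], 0, 0],
    [[0, 0, -2], 0, 0],
    [[0, 0, -2], 0, 0],
    [[0, 0, -1], 0, 0],
    [[0, 0, 0], 0, 0]
  ]
}}

```text
clock: 33.23
eef_pos: [408.4, 118.5, 108.1]
eef_rot: [-3.14, -0.003, -0.404]
wrist_force: [-0.1, -1.0, -2.1]
finger_gap: 29.3
```

Call:
{"name": "carry_out", "arguments": {
  "deltas": [
    [[0, 0, 0], -6.2, 0],
    [[0, 0, 0], -6.2, 0],
    [[0, 0, 0], -6.2, 0],
    [[0, 0, 0], -6.2, 0],
    [[0, 0, 0], -6.2, 0],
    [[0, 0, 0], -6.2, 0],
    [[0, 0, 0], -6.2, 0],
    [[0, 0, 0], -6.2, 0],
    [[0, 0, 0], -6.2, 0],
    [[0, 0, 0], -6.2, 0],
    [[0, 0, 0], -6.2, 0],
    [[0, 0, 0], -6.2, 0],
    [[0, 0, 0], -6.2, 0],
    [[0, 0, 0], -6.2, 0],
    [[0, 0, 0], -6.2, 0],
    [[0, 0, 0], -6.2, 0],
    [[0, 0, 0], -6.2, 0],
    [[0, 0, 0], -6.2, 0],
    [[0, 0, 0], -5.6, 0],
    [[0, 0, 0], 0, 0]
  ]
}}

```text
clock: 34.9
eef_pos: [407.0, 118.2, 105.1]
eef_rot: [-3.14, 0.0, 1.646]
wrist_force: [-0.3, 0.3, -2.3]
finger_gap: 29.5
```

```bash
python3 mv.py 612.2 -41 108 94.1
```

```text
at [407.  118.2 105.1] yaw 94.3 rpy [-1.799e+02  1.000e-02] F [-0.3  0.3 -2.3] gap 29.5 t 34.9 j6 7.0
turn 0.2 deg in 1 rows of 0.20  then total cm [-17.35  19.33  -0.29] over 9 rows of [-1.928  2.148 -0.032]
```

Call:
{"name": "carry_out", "arguments": {
  "deltas": [
    [[-0.8, 0.9, 0], 0.2, 0],
    [[-1.8, 2, 0], 0, 0],
    [[-1.8, 2, 0], 0, 0],
    [[-1.8, 2, 0], 0, 0],
    [[-1.8, 2, 0], 0, 0],
    [[-1.8, 2, 0], 0, 0],
    [[-1.8, 2, 0], 0, 0],
    [[-1.8, 2, 0], 0, 0],
    [[-1.8, 2, 0], 0, 0],
    [[-1.35, 1.5, 0], 0, 0],
    [[-0.8, 0.9, 0], 0, 0],
    [[0, 0, 0], 0, 0],
    [[0, 0, 0], 0, 0]
  ]
}}

```text
clock: 35.98
eef_pos: [611.5, -42.5, 105.1]
eef_rot: [-3.14, -0.0, 1.634]
wrist_force: [0.3, -0.7, -3.3]
finger_gap: 29.5
```

```bash
python3 mv.py 612.2 -41 46 94.1
```

```text
at [611.5 -42.5 105.1] yaw 93.6 rpy [-1.7992e+02 -2.0000e-02] F [ 0.3 -0.7 -3.3] gap 29.5 t 36.0 j6 -11.0
turn -0.5 deg in 1 rows of -0.46  then total cm [0.15 0.08 5.91] over 2 rows of [0.073 0.038 2.953]
```

Call:
{"name": "carry_out", "arguments": {
  "deltas": [
    [[0.15, 0.08, 2], -0.5, 0],
    [[0, 0, 2], 0, 0],
    [[0, 0, 1.3], 0, 0],
    [[0, 0, 0.7], 0, 0],
    [[0, 0, 0.4], 0, 0],
    [[0, 0, 0], 0, 0]
  ]
}}

```text
clock: 36.48
eef_pos: [612.2, -40.2, 41.9]
eef_rot: [-3.141, -0.0, 1.646]
wrist_force: [-0.3, 0.5, -2.3]
finger_gap: 29.2
```

Call:
{"name": "carry_out", "arguments": {
  "deltas": [
    [[0, 0, 0.25], 0, 0],
    [[0, 0, 0], 0, 0]
  ]
}}

```text
clock: 36.65
eef_pos: [612.8, -40.3, 40.3]
eef_rot: [3.141, 0.0, 1.646]
wrist_force: [1.1, -0.8, -2.3]
finger_gap: 29.7
```

Call:
{"name": "carry_out", "arguments": {
  "deltas": [
    [[0, 0, 0.15], 0, 0],
    [[0, 0, 0], 0, 0]
  ]
}}

```text
clock: 36.82
eef_pos: [612.6, -40.4, 38.5]
eef_rot: [3.141, 0.0, 1.646]
wrist_force: [0.6, 0.2, -3.2]
finger_gap: 29.3
```

Call:
{"name": "carry_out", "arguments": {
  "deltas": [
    [[0, 0, 0.15], 0, 0],
    [[0, 0, 0], 0, 0]
  ]
}}

```text
clock: 36.98
eef_pos: [612.7, -40.4, 37.1]
eef_rot: [3.141, 0.0, 1.646]
wrist_force: [0.5, -0.3, -2.2]
finger_gap: 29.5
```

Call:
{"name": "carry_out", "arguments": {
  "deltas": [
    [[0, 0, 0.08], 0, 0],
    [[0, 0, 0], 0, 0]
  ]
}}

```text
clock: 37.15
eef_pos: [612.8, -40.4, 37.0]
eef_rot: [3.141, 0.0, 1.646]
wrist_force: [-3.5, 0.3, 8.4]
finger_gap: 29.8
```

On the floor at 37.0, as expected. Release, then go to A.

Call:
{"name": "carry_out", "arguments": {
  "deltas": [
    [[0, 0, -0.1], 0, 0],
    [[0, 0, 0], 0, 0.55],
    [[0, 0, 0], 0, 0.55],
    [[0, 0, 0], 0, 0.55],
    [[0, 0, 0], 0, 0.55],
    [[0, 0, -1], 0, 0.55],
    [[0, 0, -2], 0, 0.55],
    [[0, 0, -3], 0, 0.55],
    [[0, 0, -3], 0, 0.55],
    [[0, 0, -2], 0, 0.55],
    [[0, 0, 0], 0, 0.55]
  ]
}}

```text
clock: 38.07
eef_pos: [614.2, -40.5, 152.7]
eef_rot: [3.134, 0.002, 1.646]
wrist_force: [0.1, 0.3, 0.5]
finger_gap: 51.7
```

```bash
python3 mv.py 438 214.5 147 94.3
```

```text
at [614.2 -40.5 152.7] yaw 94.3 rpy [1.7957e+02 9.0000e-02] F [0.1 0.3 0.5] gap 51.7 t 38.1 j6 -12.0
turn 0.0 deg in 1 rows of 0.02  then total cm [ 26.75 -15.66   0.57] over 11 rows of [ 2.432 -1.424  0.052]
```

Call:
{"name": "carry_out", "arguments": {
  "deltas": [
    [[1.2, -0.7, 0], 0, 0.55],
    [[2.5, -1.5, 0], 0, 0.55],
    [[2.5, -1.5, 0], 0, 0.55],
    [[2.5, -1.5, 0], 0, 0.55],
    [[2.5, -1.5, 0], 0, 0.55],
    [[2.5, -1.5, 0], 0, 0.55],
    [[2.5, -1.5, 0], 0, 0.55],
    [[2.5, -1.5, 0], 0, 0.55],
    [[2.5, -1.5, 0], 0, 0.55],
    [[2.5, -1.5, 0], 0, 0.55],
    [[2.05, -0.96, 0.3], 0, 0.55],
    [[1, -0.1, 0.3], 0, 0.55]
  ]
}}

```text
clock: 39.07
eef_pos: [438.6, 216.7, 141.1]
eef_rot: [3.141, -0.0, 1.648]
wrist_force: [0.2, -0.3, -0.8]
finger_gap: 51.8
```

Call:
{"name": "carry_out", "arguments": {
  "deltas": [
    [[0, 0, 0], -7, 0.55],
    [[0, 0, 0], -7, 0.55],
    [[0, 0, 0], -7, 0.55],
    [[0, 0, 0], -7, 0.55],
    [[0, 0, 0], -7, 0.55],
    [[0, 0, 0], -7, 0.55],
    [[0, 0, 0], -7, 0.55],
    [[0, 0, 0], -7, 0.55],
    [[0, 0, 0], -7, 0.55],
    [[0, 0, 0], -7, 0.55],
    [[0, 0, 0], -7, 0.55],
    [[0, 0, 0], -7, 0.55],
    [[0, 0, 0], -7, 0.55],
    [[0, 0, 0], -7, 0.55],
    [[0, 0, 0], -7, 0.55],
    [[0, 0, 0], -7, 0.55],
    [[0, 0, 0], -7, 0.55],
    [[0, 0, 0], -7, 0.55],
    [[0, 0, 0], -7, 0.55],
    [[0, 0, 0], -7, 0.55]
  ]
}}

```text
clock: 40.73
eef_pos: [440.5, 214.5, 140.7]
eef_rot: [3.142, -0.0, -2.188]
wrist_force: [0.3, 0.5, -0.2]
finger_gap: 51.8
```

Call:
{"name": "carry_out", "arguments": {
  "deltas": [
    [[0, 0, 0], -7, 0.55],
    [[0, 0, 0], -7, 0.55],
    [[0, 0, 0], -1.7, 0.55],
    [[0, 0, 0], 0, 0.55]
  ]
}}

```text
clock: 41.07
eef_pos: [440.5, 214.5, 140.8]
eef_rot: [3.141, -0.0, -1.918]
wrist_force: [0.2, 0.2, -0.1]
finger_gap: 51.7
```

```bash
python3 mv.py 438 214.5 26 250
python3 - <<'E'
from st import *
shot('top','t17.png',(190,150,390,290),4);shot('side','s17.png',(190,120,370,300),3.3)
for c in('top','side'):
    for o in stamps(c)+stamps(c,60,29):print(c,*o)
    noses(c,[(438,214.5)]);noses(c,[(616.1,-93),(612.5,-41)],10)
E
```

```text
at [440.5 214.5 140.8] yaw -109.9 rpy [ 1.7999e+02 -2.0000e-02] F [ 0.2  0.2 -0.1] gap 51.7 t 41.1 j6 -138.0
turn 0.1 deg in 1 rows of 0.09  then total cm [ 0.09  0.23 11.48] over 4 rows of [0.022 0.059 2.869]
top [614.4 -42.5] 12 -71.7 41.9 (307, 185)
top [617.9 -93.9] 7 94.1 39.7 (324, 184)
top [ 425.2 -185.3] 0 nan 0 (355, 244)
top [611.8 -42.5] 32 -69.9 41.8 (307, 185)
top [615.1 -93. ] 29 66.8 42.0 (324, 184)
top [ 425.2 -184.1] 0 nan 0 (355, 243)
top (438, 214.5) none
top (616.1, -93) 31 mean 73.2 med 102.0 rmax 41.3
top (612.5, -41) 31 mean -65.6 med -90.1 rmax 41.2
side [437.8 214.3] 42 -124.5 35.5 (214, 173)
side [616.4 -37.2] 39 -136.6 41.6 (315, 207)
side [620.4 -86.7] 56 144.4 41.8 (326, 218)
side [ 425.1 -185.9] 14 -115.2 28.3 (281, 277)
side [434.1 205.9] 13 -164.8 33.4 (213, 173)
side [611.4 -43.8] 58 -104.8 41.8 (315, 207)
side [615.1 -93.8] 88 104.5 41.8 (326, 218)
side [ 422.3 -190.9] 1 nan 26.1 (281, 276)
side (438, 214.5) 15 mean -167.3 med -165.8 rmax 31.8
side (616.1, -93) 114 mean 115.1 med 107.3 rmax 41.9
side (612.5, -41) 75 mean -162.2 med -170.8 rmax 41.5
```

View pics/t17.png

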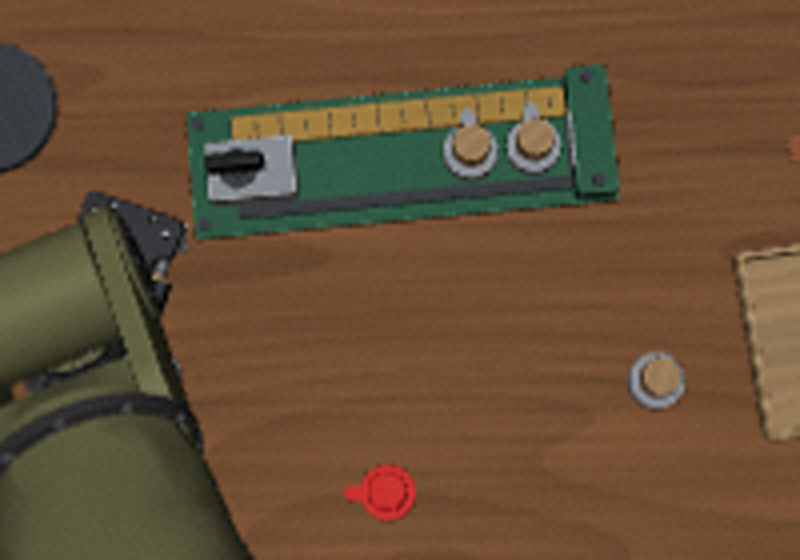

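View pics/s17.png

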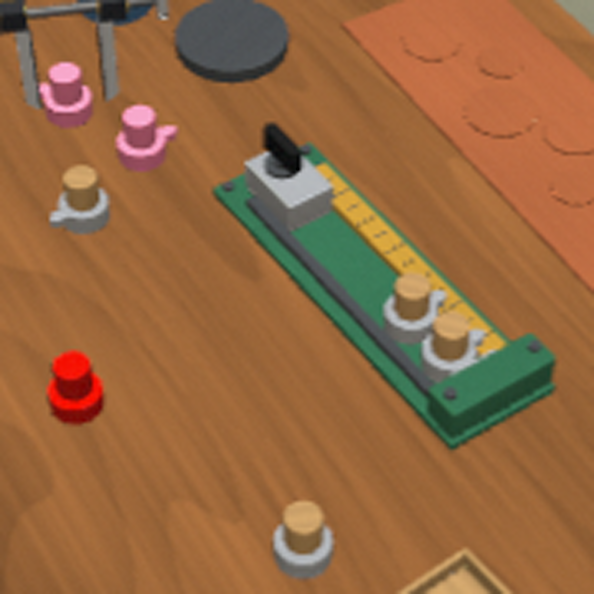

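Call:
{"name": "carry_out", "arguments": {
  "deltas": [
    [[0.1, 0.2, 3], 0, 0.55],
    [[0, 0, 3], 0, 0.55],
    [[0, 0, 2], 0, 0.55],
    [[0, 0, 1.6], 0, 0.55],
    [[0, 0, 1.2], 0, 0.55],
    [[0, 0, 0.7], 0, 0.55],
    [[0, 0, 0], 0, 0.55]
  ]
}}

```text
clock: 41.75
eef_pos: [437.4, 214.3, 24.8]
eef_rot: [3.14, -0.001, -1.921]
wrist_force: [0.3, -0.7, 0.2]
finger_gap: 51.5
```

Call:
{"name": "carry_out", "arguments": {
  "deltas": [
    [[0, 0, 0], 0, 0],
    [[0, 0, 0], 0, 0],
    [[0, 0, 0], 0, 0],
    [[0, 0, 0], 0, 0],
    [[0, 0, 0], 0, 0],
    [[0, 0, 0], 0, 0],
    [[0, 0, 0], 0, 0]
  ],
  "grip_force": 30
}}

```text
clock: 42.33
eef_pos: [438.3, 214.8, 26.6]
eef_rot: [-3.141, 0.001, -1.92]
wrist_force: [-0.7, -1.1, 7.6]
finger_gap: 29.4
```

Call:
{"name": "carry_out", "arguments": {
  "deltas": [
    [[0, 0, -0.5], 0, 0],
    [[0, 0, -1], 0, 0],
    [[0, 0, -1.5], 0, 0],
    [[0, 0, -2], 0, 0],
    [[0, 0, -2], 0, 0],
    [[0, 0, -1], 0, 0],
    [[0, 0, 0], 0, 0]
  ]
}}

```text
clock: 42.92
eef_pos: [438.8, 215.0, 108.3]
eef_rot: [-3.139, 0.003, -1.919]
wrist_force: [0.8, -0.5, -2.2]
finger_gap: 29.3
```

Call:
{"name": "carry_out", "arguments": {
  "deltas": [
    [[0, 0, 0], 6.5, 0],
    [[0, 0, 0], 6.5, 0],
    [[0, 0, 0], 6.5, 0],
    [[0, 0, 0], 6.5, 0],
    [[0, 0, 0], 6.5, 0],
    [[0, 0, 0], 6.5, 0],
    [[0, 0, 0], 6.5, 0],
    [[0, 0, 0], 6.5, 0],
    [[0, 0, 0], 6.5, 0],
    [[0, 0, 0], 6.5, 0],
    [[0, 0, 0], 6.5, 0],
    [[0, 0, 0], 6.5, 0],
    [[0, 0, 0], 6.5, 0],
    [[0, 0, 0], 6.5, 0],
    [[0, 0, 0], 6.5, 0],
    [[0, 0, 0], 6.5, 0],
    [[0, 0, 0], 6.5, 0],
    [[0, 0, 0], 6.5, 0],
    [[0, 0, 0], 6.5, 0],
    [[0, 0, 0], 6.5, 0]
  ]
}}

```text
clock: 44.58
eef_pos: [437.4, 214.4, 104.9]
eef_rot: [-3.14, -0.0, 2.089]
wrist_force: [-0.4, 0.3, -2.2]
finger_gap: 29.6
```

Call:
{"name": "carry_out", "arguments": {
  "deltas": [
    [[0, 0, 0], 6.5, 0],
    [[0, 0, 0], 6.5, 0],
    [[0, 0, 0], 6.5, 0],
    [[0, 0, 0], 6.5, 0],
    [[0, 0, 0], 6.5, 0],
    [[0, 0, 0], 6.5, 0],
    [[0, 0, 0], 6.5, 0],
    [[0, 0, 0], 6.5, 0],
    [[0, 0, 0], 6, 0],
    [[0, 0, 0], 0, 0]
  ]
}}

```text
clock: 45.42
eef_pos: [437.4, 214.5, 105.0]
eef_rot: [-3.141, 0.001, 1.078]
wrist_force: [0.5, 0.1, -2.0]
finger_gap: 29.4
```

```bash
python3 mv.py 608.5 11 106 62.1
```

```text
at [437.4 214.5 105. ] yaw 61.7 rpy [-1.7994e+02  6.0000e-02] F [ 0.5  0.1 -2. ] gap 29.4 t 45.4 j6 50.0
turn -0.4 deg in 1 rows of -0.36  then total cm [-9.98 24.64 -0.1 ] over 9 rows of [-1.109  2.738 -0.012]
```

Call:
{"name": "carry_out", "arguments": {
  "deltas": [
    [[-0.5, 1.2, 0], -0.4, 0],
    [[-1, 2.5, 0], 0, 0],
    [[-1, 2.5, 0], 0, 0],
    [[-1, 2.5, 0], 0, 0],
    [[-1, 2.5, 0], 0, 0],
    [[-1, 2.5, 0], 0, 0],
    [[-1, 2.5, 0], 0, 0],
    [[-1, 2.5, 0], 0, 0],
    [[-1, 2.5, 0], 0, 0],
    [[-1, 2, 0], 0, 0],
    [[-0.5, 1.4, 0], 0, 0],
    [[0, 0, 0], 0, 0],
    [[0, 0, 0], 0, 0]
  ]
}}

```text
clock: 46.5
eef_pos: [609.2, 11.8, 104.8]
eef_rot: [-3.14, 0.001, 1.091]
wrist_force: [-0.1, 0.8, -2.0]
finger_gap: 29.5
```

```bash
python3 mv.py 608.5 11 46 62.1
```

```text
at [609.2  11.8 104.8] yaw 62.5 rpy [-1.7991e+02  4.0000e-02] F [-0.1  0.8 -2. ] gap 29.5 t 46.5 j6 25.0
turn 0.4 deg in 1 rows of 0.43  then total cm [-0.1  -0.03  5.88] over 2 rows of [-0.05  -0.014  2.941]
```

Call:
{"name": "carry_out", "arguments": {
  "deltas": [
    [[-0.05, -0.05, 2], 0.4, 0],
    [[0, 0, 2], 0, 0],
    [[0, 0, 1.3], 0, 0],
    [[0, 0, 0.7], 0, 0],
    [[0, 0, 0.4], 0, 0],
    [[0, 0, 0], 0, 0]
  ]
}}

```text
clock: 47.0
eef_pos: [608.7, 12.2, 41.6]
eef_rot: [-3.141, 0.0, 1.083]
wrist_force: [0.1, 0.1, -2.9]
finger_gap: 29.6
```

Call:
{"name": "carry_out", "arguments": {
  "deltas": [
    [[0, 0, 0.25], 0, 0],
    [[0, 0, 0], 0, 0]
  ]
}}

```text
clock: 47.17
eef_pos: [609.2, 11.9, 40.0]
eef_rot: [3.141, -0.0, 1.083]
wrist_force: [0.1, -0.2, -2.3]
finger_gap: 29.6
```

Call:
{"name": "carry_out", "arguments": {
  "deltas": [
    [[0, 0, 0.2], 0, 0],
    [[0, 0, 0], 0, 0]
  ]
}}

```text
clock: 47.33
eef_pos: [609.0, 11.9, 37.6]
eef_rot: [3.141, -0.0, 1.083]
wrist_force: [0.5, -2.1, -2.9]
finger_gap: 29.4
```

Call:
{"name": "carry_out", "arguments": {
  "deltas": [
    [[0, 0, 0.12], 0, 0],
    [[0, 0, 0], 0, 0]
  ]
}}

```text
clock: 47.5
eef_pos: [609.2, 11.9, 36.7]
eef_rot: [3.141, -0.0, 1.083]
wrist_force: [-0.7, 0.4, 1.7]
finger_gap: 29.2
```

Call:
{"name": "carry_out", "arguments": {
  "deltas": [
    [[0, 0, -0.05], 0, 0],
    [[0, 0, 0], 0, 0.48],
    [[0, 0, 0], 0, 0.48],
    [[0, 0, 0], 0, 0.48],
    [[0, 0, 0], 0, 0.48],
    [[0, 0, -1], 0, 0.48],
    [[0, 0, -2], 0, 0.48],
    [[0, 0, -3], 0, 0.48],
    [[0, 0, -3], 0, 0.48],
    [[0, 0, -2], 0, 0.48],
    [[0, 0, 0], -7, 0.48],
    [[0, 0, 0], -7, 0.48],
    [[0, 0, 0], -7, 0.48],
    [[0, 0, 0], -7, 0.48],
    [[0, 0, 0], -4, 0.48],
    [[0, 0, 0], 0, 0.48]
  ]
}}

```text
clock: 48.83
eef_pos: [609.0, 11.9, 147.6]
eef_rot: [3.141, 0.0, 1.644]
wrist_force: [-0.4, -0.9, 0.4]
finger_gap: 44.8
```

```bash
python3 mv.py 598.8 145.5 147 94.1
```

```text
at [609.   11.9 147.6] yaw 94.2 rpy [179.96   0.  ] F [-0.4 -0.9  0.4] gap 44.8 t 48.8 j6 -7.0
turn 0.1 deg in 1 rows of 0.12  then total cm [13.4  -0.06  0.06] over 5 rows of [ 2.68  -0.012  0.012]
```

Call:
{"name": "carry_out", "arguments": {
  "deltas": [
    [[1.2, 0, 0], 0, 0.35],
    [[2.5, 0, 0], 0, 0.35],
    [[2.5, 0, 0], 0, 0.35],
    [[2.5, 0, 0], 0, 0.35],
    [[2.5, 0, 0], 0, 0.35],
    [[1.5, 0, 0], 0, 0.35],
    [[0.7, 0, 0], 0, 0.35],
    [[0, 0, 0], 0, 0.35],
    [[0, 0, 0], 0, 0.35]
  ]
}}

```text
clock: 49.58
eef_pos: [599.6, 145.1, 146.8]
eef_rot: [-3.142, 0.0, 1.64]
wrist_force: [-0.3, -0.4, -0.3]
finger_gap: 32.9
```

```bash
python3 mv.py 598.8 145.5 56 94.1
python3 - <<'E'
from st import *
shot('top','t18.png',(225,155,355,215),6);shot('side','s18.png',(240,120,370,270),4)
E
```

```text
at [599.6 145.1 146.8] yaw 94.0 rpy [-1.8e+02  1.0e-02] F [-0.3 -0.4 -0.3] gap 32.9 t 49.6 j6 6.0
turn -0.1 deg in 1 rows of -0.11  then total cm [ 0.04 -0.07  9.08] over 4 rows of [ 0.01  -0.018  2.269]
```

View pics/t18.png

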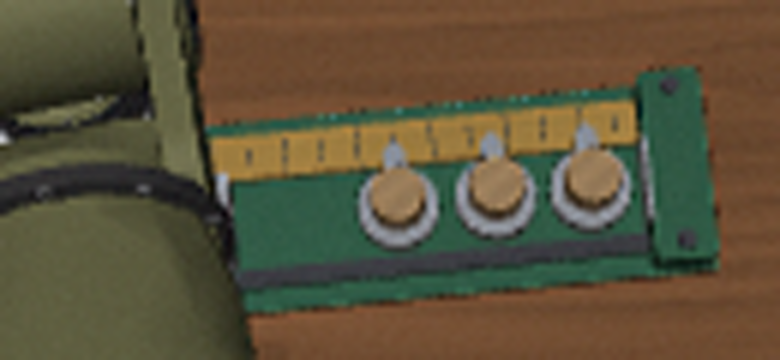

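View pics/s18.png

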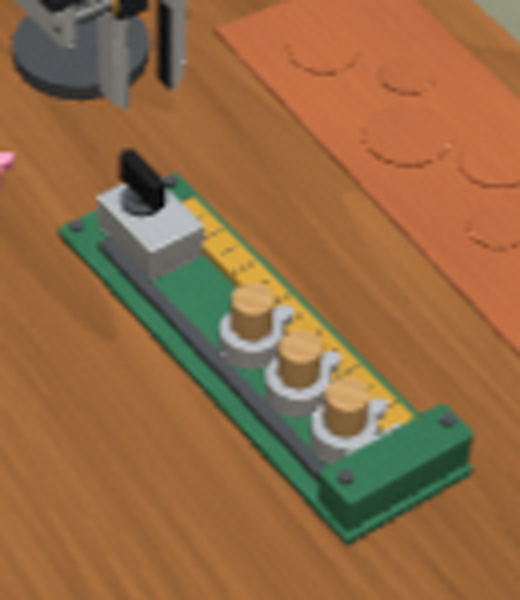

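```bash
cat > nz.py <<'E'
from st import *
def nz(c='top'):
    im,d=get(c);hsv=cv2.cvtColor(im,cv2.COLOR_RGB2HSV);P=cloud(c,d);z=P[...,2]
    wood=(cv2.inRange(hsv,(8,60,130),(20,150,255))>0)&(np.abs(z-60)<12)&(P[...,0]>560)
    grey=(cv2.inRange(hsv,(0,0,110),(179,75,255))>0)
    for (u,v),s in comps(wood,30,140):
        ax=onz(c,[[u.mean(),v.mean()]],60)[0][:2]
        vv,uu=np.nonzero(grey); W=onz(c,np.c_[uu,vv],29)[:,:2]-ax; 
        h=np.c_[W@[np.cos(Y),np.sin(Y)],W@[-np.sin(Y),np.cos(Y)]]
        f=(np.hypot(*h.T)<24); k=(h[:,0]>24)&(h[:,0]<40)&(np.abs(h[:,1])<13)
        fc=h[np.hypot(*h.T)<23]; n=h[k]
        print(c,'axis',ax.round(1),'hold',tohold(ax).round(1),'nose px',k.sum(),'off-square deg',np.degrees(np.arctan2(n[:,1].mean(),n[:,0].mean())).round(1),'tip',h[k][:,0].max().round(1))
E
python3 -c "
from nz import *
nz('top');nz('side')"
```

```text
top axis [611.7 -42.5] hold [ -0.7 -51.6] nose px 12 off-square deg 0.2 tip 34.0
top axis [615.1 -93. ] hold [  -0.9 -102.2] nose px 12 off-square deg -1.8 tip 35.9
top axis [607.5   9.8] hold [-1.1  0.9] nose px 11 off-square deg -1.6 tip 33.0
side axis [607.2   8.7] hold [-1.6 -0.2] nose px 15 off-square deg 1.7 tip 34.5
side axis [611.2 -43.7] hold [ -1.3 -52.7] nose px 16 off-square deg 2.3 tip 36.6
side axis [615.1 -94. ] hold [  -1.  -103.2] nose px 15 off-square deg 2.1 tip 36.3
```

Call:
{"name": "carry_out", "arguments": {
  "deltas": [
    [[0.05, -0.07, 2.5], 0, 0.35],
    [[0, 0, 2.5], 0, 0.35],
    [[0, 0, 2.2], 0, 0.35],
    [[0, 0, 1.3], 0, 0.35],
    [[0, 0, 0.5], 0, 0.35],
    [[0, 0, 0.1], 0, 0.35],
    [[0, 0, 0], 0, 0.35]
  ]
}}

```text
clock: 50.27
eef_pos: [599.3, 145.8, 56.6]
eef_rot: [3.141, -0.0, 1.641]
wrist_force: [-0.6, -0.0, 1.0]
finger_gap: 32.8
```

Call:
{"name": "carry_out", "arguments": {
  "deltas": [
    [[0, 0, 0], 0, 0],
    [[0, 0, 0], 0, 0],
    [[0, 0, 0], 0, 0],
    [[0, 0, 0], 0, 0],
    [[0, 0, 0], 0, 0],
    [[0, 0, 0], 0, 0]
  ],
  "grip_force": 25
}}

```text
clock: 50.77
eef_pos: [598.7, 146.0, 56.4]
eef_rot: [-3.142, -0.0, 1.641]
wrist_force: [-4.1, -1.7, 7.0]
finger_gap: 11.8
```

Call:
{"name": "carry_out", "arguments": {
  "deltas": [
    [[-0.3, 0, 0], 0, 0],
    [[-0.6, 0, 0], 0, 0],
    [[-0.7, 0, 0], 0, 0],
    [[-0.7, 0, 0], 0, 0],
    [[-0.7, 0, 0], 0, 0],
    [[-0.7, 0, 0], 0, 0],
    [[-0.7, 0, 0], 0, 0],
    [[-0.6, 0, 0], 0, 0],
    [[-0.3, 0, 0], 0, 0],
    [[-0.2, 0, 0], 0, 0],
    [[0, 0, 0], 0, 0]
  ]
}}

```text
clock: 51.68
eef_pos: [602.7, 91.2, 56.4]
eef_rot: [3.141, -0.0, 1.641]
wrist_force: [-3.0, -0.3, 5.8]
finger_gap: 11.9
```

Call:
{"name": "carry_out", "arguments": {
  "deltas": [
    [[-0.2, 0, 0], 0, 0],
    [[-0.2, 0, 0], 0, 0],
    [[-0.2, 0, 0], 0, 0],
    [[-0.2, 0, 0], 0, 0],
    [[-0.2, 0, 0], 0, 0],
    [[-0.2, 0, 0], 0, 0],
    [[0, 0, 0], 0, 0]
  ]
}}

```text
clock: 52.27
eef_pos: [603.6, 79.4, 56.5]
eef_rot: [3.141, -0.001, 1.641]
wrist_force: [-3.1, 1.0, 4.5]
finger_gap: 11.9
```

```bash
python3 mv.py 598.8 145.5 56 94.1
python3 - <<'E'
from nz import *
shot('top','t19.png',(225,155,355,215),6);shot('side','s19.png',(240,120,370,270),4)
nz('top')
E
```

```text
at [603.6  79.4  56.5] yaw 94.0 rpy [ 1.7997e+02 -4.0000e-02] F [-3.1  1.   4.5] gap 11.9 t 52.3 j6 -0.0
turn -0.1 deg in 1 rows of -0.08  then total cm [ 6.62 -0.    0.05] over 3 rows of [ 2.208e+00 -1.000e-03  1.600e-02]
top axis [611.6 -42.7] hold [ -0.9 -51.8] nose px 12 off-square deg 0.6 tip 34.1
top axis [615.1 -93. ] hold [  -0.9 -102.2] nose px 12 off-square deg -1.8 tip 35.9
top axis [607.7   9.7] hold [-0.9  0.8] nose px 11 off-square deg -1.3 tip 32.8
```

View pics/s19.png

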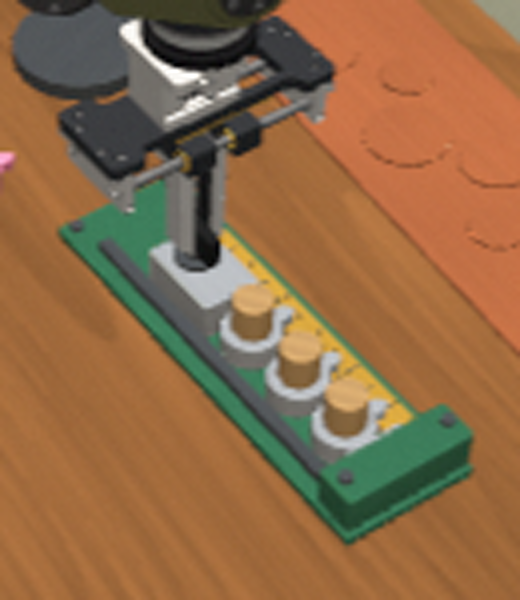

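Near contact. Continue in fine steps.

Call:
{"name": "carry_out", "arguments": {
  "deltas": [
    [[-0.15, 0, 0], 0, 0],
    [[-0.15, 0, 0], 0, 0],
    [[-0.15, 0, 0], 0, 0],
    [[-0.15, 0, 0], 0, 0],
    [[-0.15, 0, 0], 0, 0],
    [[-0.15, 0, 0], 0, 0],
    [[0, 0, 0], 0, 0]
  ]
}}

```text
clock: 52.95
eef_pos: [604.2, 70.8, 56.5]
eef_rot: [3.141, -0.001, 1.641]
wrist_force: [-3.3, 3.7, 4.4]
finger_gap: 11.7
```

Call:
{"name": "carry_out", "arguments": {
  "deltas": [
    [[-0.15, 0, 0], 0, 0],
    [[-0.15, 0, 0], 0, 0],
    [[-0.15, 0, 0], 0, 0],
    [[0, 0, 0], 0, 0]
  ]
}}

```text
clock: 53.28
eef_pos: [604.5, 66.4, 56.5]
eef_rot: [3.141, -0.001, 1.641]
wrist_force: [-3.7, 5.8, 5.8]
finger_gap: 11.6
```

Call:
{"name": "carry_out", "arguments": {
  "deltas": [
    [[-0.1, 0, 0], 0, 0],
    [[-0.1, 0, 0], 0, 0],
    [[0, 0, 0], 0, 0]
  ]
}}

```text
clock: 53.53
eef_pos: [604.6, 64.5, 56.5]
eef_rot: [3.141, -0.001, 1.641]
wrist_force: [-3.6, 5.7, 5.0]
finger_gap: 11.7
```

Call:
{"name": "carry_out", "arguments": {
  "deltas": [
    [[-0.1, 0, 0], 0, 0],
    [[-0.1, 0, 0], 0, 0],
    [[0, 0, 0], 0, 0]
  ]
}}

```text
clock: 53.78
eef_pos: [604.8, 62.8, 56.5]
eef_rot: [3.141, -0.002, 1.641]
wrist_force: [-2.6, 6.9, 4.5]
finger_gap: 11.5
```

Call:
{"name": "carry_out", "arguments": {
  "deltas": [
    [[-0.1, 0, 0], 0, 0],
    [[0, 0, 0], 0, 0]
  ]
}}

```text
clock: 53.95
eef_pos: [604.8, 61.8, 56.5]
eef_rot: [3.141, -0.002, 1.641]
wrist_force: [-2.7, 6.7, 5.3]
finger_gap: 11.7
```

Call:
{"name": "carry_out", "arguments": {
  "deltas": [
    [[-0.1, 0, 0], 0, 0],
    [[0, 0, 0], 0, 0]
  ]
}}

```text
clock: 54.12
eef_pos: [604.9, 60.9, 56.5]
eef_rot: [3.141, -0.002, 1.641]
wrist_force: [-3.2, 8.0, 4.3]
finger_gap: 11.6
```

Call:
{"name": "carry_out", "arguments": {
  "deltas": [
    [[-0.08, 0, 0], 0, 0],
    [[0, 0, 0], 0, 0]
  ]
}}

```text
clock: 54.28
eef_pos: [605.0, 60.1, 56.5]
eef_rot: [3.141, -0.002, 1.641]
wrist_force: [-2.9, 7.3, 4.4]
finger_gap: 11.8
```

Call:
{"name": "carry_out", "arguments": {
  "deltas": [
    [[-0.07, 0, 0], 0, 0],
    [[0, 0, 0], 0, 0]
  ]
}}

```text
clock: 54.45
eef_pos: [605.0, 59.4, 56.5]
eef_rot: [3.141, -0.002, 1.641]
wrist_force: [-2.7, 6.9, 5.0]
finger_gap: 11.8
```

Call:
{"name": "carry_out", "arguments": {
  "deltas": [
    [[-0.07, 0, 0], 0, 0],
    [[0, 0, 0], 0, 0]
  ]
}}

```text
clock: 54.62
eef_pos: [605.1, 58.7, 56.5]
eef_rot: [3.141, -0.002, 1.641]
wrist_force: [-3.1, 7.1, 4.9]
finger_gap: 11.9
```

Call:
{"name": "carry_out", "arguments": {
  "deltas": [
    [[-0.07, 0, 0], 0, 0],
    [[0, 0, 0], 0, 0]
  ]
}}

```text
clock: 54.78
eef_pos: [605.1, 58.0, 56.5]
eef_rot: [3.141, -0.002, 1.641]
wrist_force: [-3.4, 7.6, 5.1]
finger_gap: 12.2
```

Call:
{"name": "carry_out", "arguments": {
  "deltas": [
    [[-0.07, 0, 0], 0, 0],
    [[0, 0, 0], 0, 0]
  ]
}}

```text
clock: 54.95
eef_pos: [605.1, 57.7, 56.5]
eef_rot: [3.141, -0.002, 1.642]
wrist_force: [-2.6, 9.2, 5.2]
finger_gap: 11.9
```

Run:
```python
from nz import *
shot('top','t20.png',(225,155,355,215),6);shot('side','s20.png',(270,150,370,260),5.4)
nz('top');nz('side')
```

```text
top axis [612.2 -55.7] hold [ -1.1 -64.8] nose px 11 off-square deg -0.1 tip 36.5
top axis [615.9 -99.5] hold [  -0.6 -108.8] nose px 12 off-square deg -1.5 tip 35.1
top axis [608.7 -12.8] hold [ -1.5 -21.7] nose px 12 off-square deg 0.4 tip 34.5
side axis [607.9 -14.8] hold [ -2.5 -23.7] nose px 19 off-square deg 4.5 tip 37.7
side axis [611.2 -58.2] hold [ -2.3 -67.2] nose px 18 off-square deg 5.0 tip 37.6
side axis [ 614.5 -101.8] hold [  -2.2 -111. ] nose px 22 off-square deg -0.8 tip 37.5
```

View pics/s20.png

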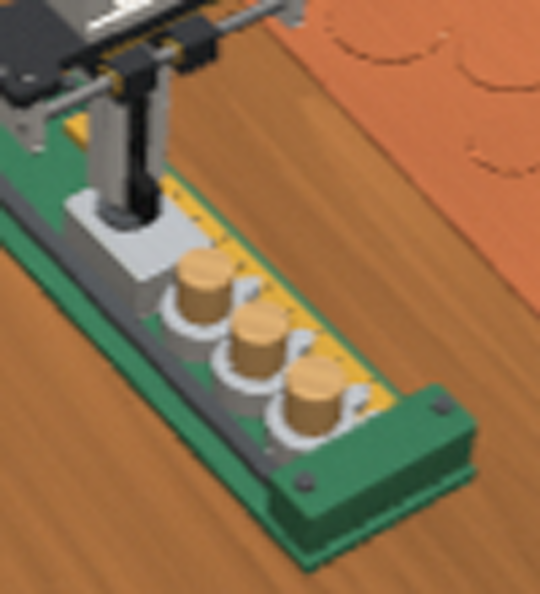

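Call:
{"name": "carry_out", "arguments": {
  "deltas": [
    [[-0.05, 0, 0], 0, 0],
    [[0, 0, 0], 0, 0],
    [[0, 0, 0], 0, 0]
  ]
}}

```text
clock: 55.3
eef_pos: [605.1, 57.5, 56.5]
eef_rot: [3.141, -0.003, 1.642]
wrist_force: [-3.6, 11.9, 5.5]
finger_gap: 11.8
```

Call:
{"name": "carry_out", "arguments": {
  "deltas": [
    [[-0.05, 0, 0], 0, 0],
    [[0, 0, 0], 0, 0],
    [[0, 0, 0], 0, 0]
  ]
}}

```text
clock: 55.55
eef_pos: [605.1, 57.4, 56.5]
eef_rot: [3.141, -0.003, 1.642]
wrist_force: [-3.0, 15.1, 6.1]
finger_gap: 11.7
```

Call:
{"name": "carry_out", "arguments": {
  "deltas": [
    [[0, 0, 0], -5, 0],
    [[0, 0, 0], -5, 0],
    [[0, 0, 0], -5, 0],
    [[0, 0, 0], -5, 0],
    [[0, 0, 0], -5, 0],
    [[0, 0, 0], -5, 0]
  ],
  "grip_force": 30
}}

```text
clock: 56.05
eef_pos: [604.3, 57.1, 56.4]
eef_rot: [-3.142, -0.003, 2.17]
wrist_force: [-11.4, 12.4, 10.2]
finger_gap: 11.7
```

Call:
{"name": "carry_out", "arguments": {
  "deltas": [
    [[0, 0, 0], -5, 0],
    [[0, 0, 0], -5, 0],
    [[0, 0, 0], -5, 0],
    [[0, 0, 0], -5, 0],
    [[0, 0, 0], -5, 0],
    [[0, 0, 0], -5, 0]
  ]
}}

```text
clock: 56.55
eef_pos: [603.7, 56.5, 56.4]
eef_rot: [3.142, -0.004, 2.693]
wrist_force: [-14.9, 7.2, 12.7]
finger_gap: 11.7
```

Call:
{"name": "carry_out", "arguments": {
  "deltas": [
    [[0, 0, 0], -5, 0],
    [[0, 0, 0], -5, 0],
    [[0, 0, 0], -5, 0],
    [[0, 0, 0], -5, 0],
    [[0, 0, 0], -5, 0],
    [[0, 0, 0], -5, 0],
    [[0, 0, 0], 0, 0],
    [[0, 0, 0], 0, 0]
  ]
}}

```text
clock: 57.22
eef_pos: [603.5, 55.7, 56.4]
eef_rot: [3.141, -0.004, -3.07]
wrist_force: [-17.0, 1.9, 14.7]
finger_gap: 11.8
```

```bash
python3 mv.py 605 57.5 56 184.1
python3 - <<'E'
from nz import *
print(manip.read_state()['moment'])
shot('side','s21.png',(270,150,370,260),5.4)
nz('side')
E
```

```text
at [603.5  55.7  56.4] yaw -175.9 rpy [179.95  -0.23] F [-17.    1.9  14.7] gap 11.8 t 57.2 j6 -92.0
turn -0.0 deg in 1 rows of -0.01  then total cm [-0.16  0.17  0.04] over 1 rows of [-0.158  0.174  0.037]
[0.57585498 3.11598524 0.08599973]
side axis [607.9 -14.8] hold [ -2.5 -23.7] nose px 19 off-square deg 4.4 tip 37.8
side axis [611.4 -57.9] hold [ -2.1 -66.9] nose px 19 off-square deg 3.6 tip 37.4
side axis [ 614.5 -101.8] hold [  -2.2 -111. ] nose px 23 off-square deg -1.4 tip 37.5
```

View pics/s21.png

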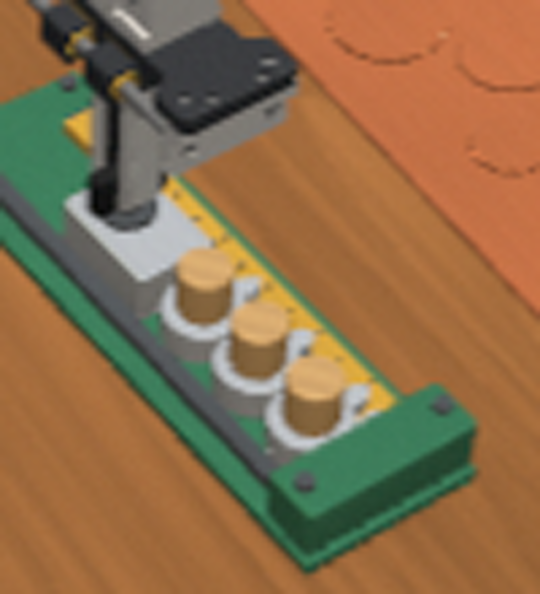

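Call:
{"name": "carry_out", "arguments": {
  "deltas": [
    [[0.15, 0, 0], 0, 0],
    [[0, -0.05, 0], 0, 0],
    [[0, 0, 0], 0, 0],
    [[0, 0, 0], 0, 0]
  ]
}}

```text
clock: 57.6
eef_pos: [603.3, 55.6, 56.5]
eef_rot: [3.14, -0.001, -3.071]
wrist_force: [-6.8, 6.5, 7.2]
finger_gap: 11.6
```

Call:
{"name": "carry_out", "arguments": {
  "deltas": [
    [[0, -0.06, 0], 0, 0],
    [[0, 0, 0], 0, 0],
    [[0, 0, 0], 0, 0]
  ]
}}

```text
clock: 57.85
eef_pos: [603.3, 55.5, 56.4]
eef_rot: [3.139, -0.001, -3.071]
wrist_force: [-7.2, 9.7, 7.6]
finger_gap: 11.6
```

Call:
{"name": "carry_out", "arguments": {
  "deltas": [
    [[0, -0.04, 0], 0, 0],
    [[0, 0, 0], 0, 0],
    [[0, 0.1, 0], 0, 0],
    [[0, 0, 0], 0, 0.3],
    [[0, 0, 0], 0, 0.3],
    [[0, 0, 0], 0, 0.3],
    [[0, 0, -1], 0, 0.3],
    [[0, 0, -2], 0, 0.3],
    [[0, 0, -3], 0, 0.3],
    [[0, 0, -3], 0, 0.3],
    [[0, 0, -2], 0, 0.3],
    [[0, 0, 0], 0, 0.3]
  ]
}}

```text
clock: 58.85
eef_pos: [605.5, 54.4, 171.4]
eef_rot: [-3.141, 0.008, -3.072]
wrist_force: [0.6, -0.2, 0.4]
finger_gap: 28.3
```

```bash
python3 mv.py 440 290 165 184
```

```text
at [605.5  54.4 171.4] yaw -176.0 rpy [-179.98    0.44] F [ 0.6 -0.2  0.4] gap 28.3 t 58.9 j6 -92.0
turn 0.0 deg in 1 rows of 0.02  then total cm [14.86 24.66  0.64] over 10 rows of [1.486 2.466 0.064]
```

Call:
{"name": "carry_out", "arguments": {
  "deltas": [
    [[0.7, 1.2, 0], 0, 0.3],
    [[1.5, 2.5, 0], 0, 0.3],
    [[1.5, 2.5, 0], 0, 0.3],
    [[1.5, 2.5, 0], 0, 0.3],
    [[1.5, 2.5, 0], 0, 0.3],
    [[1.5, 2.5, 0], 0, 0.3],
    [[1.5, 2.5, 0], 0, 0.3],
    [[1.5, 2.5, 0], 0, 0.3],
    [[1.5, 2.5, 0], 0, 0.3],
    [[1, 2, 0], 0, 0.3],
    [[0.5, 1, 0], 0, 0.3],
    [[0, 0, 0], 0, 0.3]
  ]
}}

```text
clock: 59.85
eef_pos: [443.5, 287.3, 165.1]
eef_rot: [-3.141, -0.001, -3.069]
wrist_force: [-0.0, 0.2, -1.3]
finger_gap: 28.3
```

Run:
```python
from nz import *
shot('top','t22.png',(225,155,355,215),6);shot('side','s22.png',(250,140,370,260),5)
nz('top');nz('side')
for c in('top','side'):
    im,d=get(c);hsv=cv2.cvtColor(im,cv2.COLOR_RGB2HSV);P=cloud(c,d)
    box=(np.abs(P[...,0]-610)<60)&(np.abs(P[...,1]-10)<190)
    for n,lo,hi,z in(('bar',(0,0,0),(179,90,50),78),('foll',(0,0,120),(179,50,255),44)):
        m=(cv2.inRange(hsv,lo,hi)>0)&box&(np.abs(P[...,2]-z)<9)
        for (u,v),s in comps(m,25,500):
            W=onz(c,np.c_[u,v],z)[:,:2]; q=np.array([tohold(w) for w in W]); l=cv2.fitLine(W.astype(np.float32),cv2.DIST_L2,0,.01,.01).ravel()
            print(c,n,s,W.mean(0).round(1),'hold min',q.min(0).round(1),'max',q.max(0).round(1),'dir deg',np.degrees(np.arctan2(l[1],l[0])).round(1))
```

```text
top axis [612.2 -55.8] hold [ -1.1 -64.8] nose px 11 off-square deg 0.1 tip 36.5
top axis [615.5 -99.5] hold [  -1.  -108.7] nose px 12 off-square deg -1.6 tip 35.4
top axis [609.  -11.8] hold [ -1.2 -20.8] nose px 12 off-square deg 0.0 tip 34.2
side axis [608.8 -13. ] hold [ -1.5 -22. ] nose px 16 off-square deg 1.8 tip 36.7
side axis [612.3 -56.2] hold [ -1.1 -65.3] nose px 16 off-square deg 1.2 tip 36.4
side axis [ 615.8 -100.1] hold [  -0.8 -109.3] nose px 16 off-square deg -0.4 tip 36.1
top bar [275 180   4  15  47] [602.6  54.5] hold min [-24.2  40.2] max [20.5 51.3] dir deg 3.6
top foll [269 181  23  16 207] [604.5  39.8] hold min [-24.5   2. ] max [21.6 70.3] dir deg -85.6
side bar [287 177  14  10  64] [602.   50.9] hold min [-27.8  33.7] max [19.1 49.4] dir deg 8.8
side foll [282 185  27  17 188] [602.8  34.7] hold min [-24.4   1.5] max [21.6 69.9] dir deg -52.4
```

View pics/t22.png

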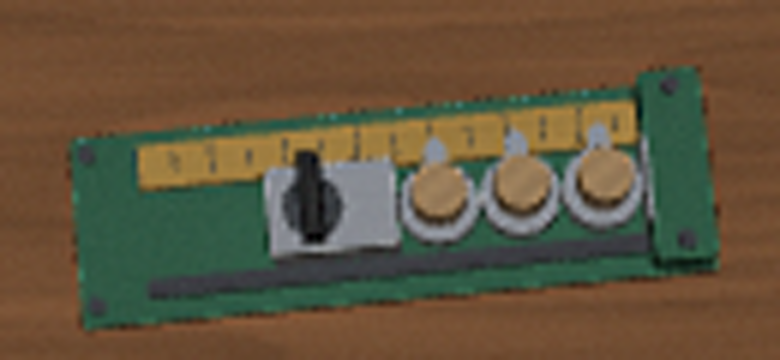

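View pics/s22.png

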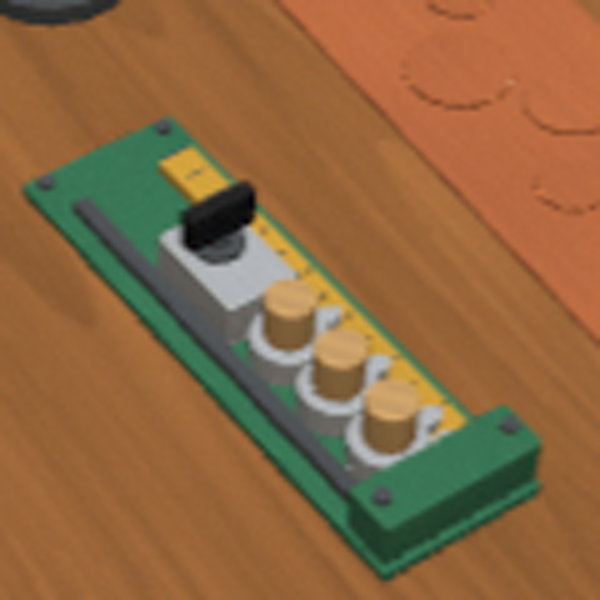

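Run:
```python
from st import *
shot('top','t23.png',scale=1.4)
```

```text
(no output)
```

View pics/t23.png

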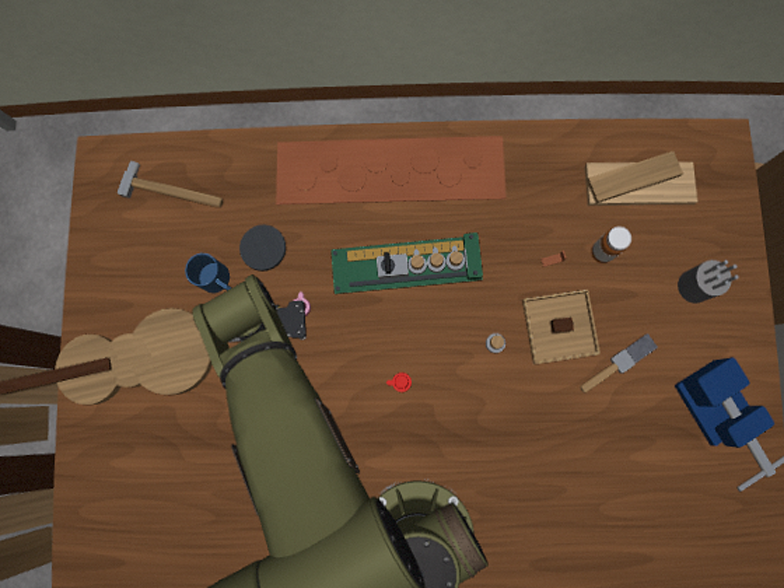

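The overview shows the spacer in the tray at (562,325), the plain stamp still at (496,342), the three stamps in the channel at (418–457,260), and nothing else visibly moved. Handing in.

```bash
python3 -c "
from h import *
print(workorder.sign_off())"
```

```text
the job is handed in; nothing more can be done
None
```

The holder is ready, and I handed the job in at about 60 s of the 210 s. The work was done in the order you asked:
1. The wooden spacer went into the tray.
2. I turned the lock bar along the channel and slid the follower back until it met its stop.
3. All three nosed stamps went into the channel. One of them had been knocked a few centimetres aside, so I found it again before picking it up.
4. I pushed the follower up in small steps until the wrist force rose from about 7 to 15 N without it advancing, then turned the bar a quarter turn to point at the brass rail.

**Last checks, from both cameras:**
- **Stamps:** the noses are within 2° of square, and the stamps sit about 44 mm apart, so they touch each other, the head and the follower.
- **Lock bar:** it lies at about 3.6° in the room, and the holder's cross direction is about 4.1°, so it is locked to within a degree (top view; the side view is too coarse to tell).
- **Everything else:** the stamp without a nose has not moved, and nothing else visibly has. The pink stamps were partly hidden by the arm in the last picture.

**What went wrong or disagreed:**
- **Fingertip distance:** the tips turned out to be about 1 mm ahead of the reported tool position, not the stated 22 mm. Because of this the first spacer grip slipped, and the closed fingers pressed on top of the lock bar once, at about 34 N. I used the corrected distance after that.
- **Follower position:** feel and camera differed by up to 4 mm along the channel.
- **After locking:** I pushed the row once more, to about 10 N, then eased off 1 mm and let go. I did not feel for tightness again after that.

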